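# Slide the specimen tray from the lab jack on to the microscope stage and lock it

### The job

Slide the tray of mounted specimens off the lab jack, across the open gap and on to the microscope stage, keeping it level so that neither end sags into the gap, until it sits between the two guides fully up against the end stop under the lamp. Then swing the lock collar round by its lever to the locked mark, so that its dog stands behind the tray. Slide the tray rather than lifting it, never touch the lamp head, and leave the other things on the bench and stage where they are.

Things in the scene. Friction and masses are not known exactly. Their poses are not given: they have to be found in the camera images.
- tray: Loose open aluminium tray with four black resin pucks fixed in it (the two rear places empty). 130 mm wide (its x), 170 mm long (its y, the way it travels), flat underside, four walls 28 mm high, 4 mm thick; pucks stay below the rims. 0.45 to 0.75 kg, weight centred 10 mm ahead (+y) of the middle. Origin: centre of underside. Starts on the lab jack, +y end towards the stage, a little crooked.
- tray_rear (a point): Middle of the lower edge of the outer face of the tray's rear (-y) wall, the wall to push; 85 mm behind the tray's origin, axes as the tray's. Just before the tray's front lands on the stage its weight passes the jack's edge: a steady push low on this wall (up to 20 mm above the underside) holds the rear down by friction and keeps it level; let go there, or press on the front, and it dips.
- stage_home (a point): Centre of the stage's flat top, 200 mm above the bench; the tray's origin lies here when home. Axes of the fixed microscope: y is the tray's travel (from jack to end stop), x across it, z up. Flat steel, x -130 to +120 mm, y -120 to +105 mm. Two guides 9 mm high, inner faces at x = -67 and +67 mm, from y = -93 to +85 mm. End stop: bar 16 mm high, 90 mm wide, face at y = +85 mm.
- stage_mouth (a point): Middle of the stage's lead-in edge, level with its top, 128 mm before stage_home (y = -128 mm), axes the same. From here to y = -120 mm the edge is bevelled (3 mm lower at the edge). The guides' mouths flare outwards from x = +-67 mm at y = -93 mm to about +-81 mm at y = -123 mm.
- lab_jack: Steel scissor lab jack, fixed; top plate 170 mm (x) by 200 mm (y), its surface 200 mm above the bench, level with the stage. Origin: on the bench under its centre, y towards the stage. Between its edge (y = +100 mm) and the stage's edge is an open gap of about 74 to 86 mm.
- lamp_head: White fixed lamp over the stage (its axes): disc 120 mm across centred over stage_home, underside 60 mm above the stage; on it a finned lamp house 80 mm wide (x +-40), y -97 to +3 mm, 60 to 118 mm above the stage, overhanging the home tray's rear wall; arm to a column at x 150, y 80 mm, 360 mm high. Upright tools hit it: lean the tool back over the gap, about 35 degrees. Origin: on the bench below.
- lock_collar (a joint): Angle (rad) of the captive lock collar, a black knurled ring 45 mm across on an upright axis, at the mouth of the stage on the robot's side. 0 = open (starts 0 to 0.4), grows anticlockwise seen from above, 1.92 = locked mark, end of travel 1.96. Stays where left; some 1.5 N at the lever's grip turns it. Lever: roughly along the stage's -x when open, along its -y when locked.
- lock_axis (a point): Point on the lock collar's axis, level with the stage's top, at x = -107, y = -97.5 mm of the stage's axes; axes as the stage's. The post's top is 44 mm above it. Around it on the flange one broad black line shows the locked place of the lever, two thin ones the open place.
- lock_dog (a point): Tip of the collar's steel dog, 65 mm from the axis, 90 degrees anticlockwise of the lever; the dog is 20 mm wide, 12 to 22 mm above the stage. Locked, it points along the stage's +x, 2.5 mm behind the home tray's rear wall; if the tray is not home the dog strikes it.
- lock_knob (a point): Centre of the top of the upright round grip at the lever's end: black cylinder 20 mm in diameter, 38 mm high, its top 68 mm above the stage, 55 mm from the collar's axis. It moves with the lever (a circle about lock_axis). The 10 mm thick lever rod rises to meet its foot, 41 mm above the stage at most. Pinch it from above.
- spare_puck: Bystander: black resin puck, 30 mm across, 22 mm high, loose on the far side of the stage. Origin: centre of its underside.
- dish: Bystander: glass dish 90 mm across, 18 mm high, on the bench. Origin: centre of its underside.
- solvent_bottle: Bystander: white plastic bottle 68 mm across, 170 mm high. Origin: centre of its underside.
- screwdriver: Bystander: black-handled screwdriver 170 mm long lying on the bench. Origin: under its middle.
- puck_jar: Bystander: glass jar 72 mm across, 85 mm high, steel lid. Origin: centre of its underside.
- wipes_box: Bystander: cardboard box 90 x 140 x 75 mm. Origin: centre of its underside.
- objective: Bystander: steel microscope objective 32 mm across, 52 mm high, standing on the bench. Origin: centre of its underside.
Mind the look-alikes: they are no part of the job. What is meant by the tray is not red, and is the larger of those in its own colour.

How it is judged:
By the outcome, as a careful person would: the job done as asked, in the order asked, and still so for the second after the job is handed in, with the robot touching nothing.
It also fails if it takes over 61 s, if anything falls off the work surface, if the arm or the gripper's body presses on something with over 40 N, if the wrist force passes 120 N, or if a joint passes its speed limit or range.

### The arm

A 6-joint arm with a two-finger parallel gripper is mounted at the origin on the work surface. World frame = base frame: x ahead of the robot, y to its left, z up, the work surface at z = 0. Lengths are in m, angles in rad, forces in N, time in s.
With the tool pointing down it reaches from about 0.15 to 0.775 m from the base axis. Payload 6.1 kg.
Tool frame: the origin (TCP) lies on the centre line of the jaws, within the pads' length; the fingertips stand 14 mm ahead of it and the grasp point (between the pads) lies 5 mm behind it; z points along the fingers, y is the direction in which the jaws open and shut (so a half turn about z gives the same grasp; the last joint's range is limited). The gripper opens to 85 mm and grips with 20 to 120 N. Pads are 22 mm wide; open, the fingers measure 114 mm over their backs; the gripper's body (76 mm by 85 mm) begins 54 mm behind the grasp point. The pads swing forward as they close: fully open they stand 13 mm farther back than shut.
Start: joints at [0, 0.126, -0.04, 1.405, 0, 1.571], TCP at [0.525, -0, 0.245] pointing down, gripper open.
Joint ranges: [-2.72, 2.72], [-0.95, 1.95], [-1.27, 1.35], [-1.78, 2.02], [-1.46, 1.47], [-3.14, 3.14]. Speed limits (rad/s): [2.39, 2.39, 3.01, 3.14, 3.14, 3.14].

### API

Orientations are given as a rotation vector (axis times angle).
In Python, from station import env gives the robot as it stands. The module is installed in compiled form; this text tells all that it offers.
- The arm moves only by the shell command python3 -m handwheel 'ROWS' [OPENING] [FORCE]. ROWS is JSON, a list of rows, each an object with "delta_pos": the shift along the tool's x, y, z in cm, a list of three; "turn": the turn about the tool's z in degrees. A call has 1 to 20 rows; each row is the pose to reach, as a shift and turn from the pose commanded when the call began, along the tool's axes at that moment; what a row does not reach only later rows make up. A row lasts 1/10 s, in which the tool goes at most 50 mm and 8.59 degrees, less where a joint would pass 70% of its speed; a pose out of reach is approached as far as the arm can. A call with a gripper value outside its range is refused whole. OPENING is the finger opening in cm, from 0 to 8.54, set as the call begins (- or left out, the last holds). The fingers move at their own pace and stop on an object; FORCE is the grip in N (left out, the last holds). Time passes only in rows, so rows that repeat a pose let the fingers close. It gives the time, the measured TCP pose, the force and the opening at its end, in the units of the state.
- env.sense(): the state, without advancing time (a new reading comes with each control period).
- env.capture(name): name is "scene" or "side" or "wrist"; returns a dict with "image" (400x640x3 uint8, red, green, blue), "fx", "fy", "cx", "cy" (pixels), "dist_coeffs" ([k1, k2, p1, p2, k3] as OpenCV has them; the pictures are not rectified), "rvec" (rotation vector, rad) and "tvec" (3), from world to camera coordinates, as OpenCV has them. Camera axes: x right, y down, z forward; pixel columns grow to the right and rows downward; lengths in m; the calibration is good to about 2 mm. A picture is of the moment at which its call begins. There is no depth.
- env.job_done(): hands the job in, once; it reports no verdict.
The state is a dict: "clock": time; "joints": joint angles; "qd": joint speeds; "effort": joint torques, N m; "position": TCP position; "ee_rot": TCP orientation; "wrist_force": force on the tool from outside, world axes, zero at the start; "wrist_torque": the same for the moment, N m; "finger_gap": opening from 0.0 (shut) to 1.0 (fully open).
Only numpy, scipy, OpenCV 4.12 (cv2) and the standard library are available. Lean on these libraries where they do the work, as an engineer would, in place of code of your own. Each camera call takes 0.05 s, during which the arm holds its last target.

## Working session

There is one attempt and no reset: what is moved stays moved. The work goes in short steps, Python scripts to look and compute and a shell command to move; the robot and the scene stay as the last step left them, time stands still between calls to the robot, and variables do not carry over. Pictures are saved under pics/ and viewed, and the job is handed in when it is done.

```bash
mkdir -p pics
cat > h.py <<'E'
import numpy as np, cv2
from station import env
def cap(n,f=None):
    d=env.capture(n)
    if f: cv2.imwrite('pics/'+f+'.png',cv2.cvtColor(d['image'],cv2.COLOR_RGB2BGR))
    return d
def cal(d):
    K=np.array([[d['fx'],0,d['cx']],[0,d['fy'],d['cy']],[0,0,1]],float)
    return K,np.array(d['dist_coeffs'],float),np.array(d['rvec'],float),np.array(d['tvec'],float)
def ray(d,uv):
    K,D,r,t=cal(d);R=cv2.Rodrigues(r)[0]
    p=cv2.undistortPoints(np.array(uv,float).reshape(-1,1,2),K,D).reshape(-1,2)
    return -R.T@t,(np.c_[p,np.ones(len(p))]@R)
def onz(d,uv,z):
    o,v=ray(d,uv);s=(z-o[2])/v[:,2];return o+v*s[:,None]
def proj(d,P):
    K,D,r,t=cal(d);return cv2.projectPoints(np.array(P,float).reshape(-1,1,3),r,t,K,D)[0].reshape(-1,2)
E
python3 - <<'E'
from h import *
import pickle
D={}
for n in('scene','side','wrist'):
    D[n]=cap(n,n+'0')
    K,d,r,t=cal(D[n]);print(n,(-cv2.Rodrigues(r)[0].T@t).round(3),D[n]['fx'])
pickle.dump(D,open('d0.pkl','wb'))
s=env.sense();print({k:np.round(v,3) for k,v in s.items()})
E
```

```text
scene [1.268 0.548 1.149] 480.7374116803313
side [-0.13  -0.683  1.208] 407.7747988046145
wrist [0.525 0.065 0.373] 309.43585937488865
{'clock': np.float64(0.15), 'joints': array([ 0.   ,  0.126, -0.04 ,  1.405, -0.   ,  1.571]), 'qd': array([ 0.   , -0.001,  0.001, -0.001,  0.001,  0.001]), 'effort': array([-1.0000e-03, -4.3627e+01,  3.5315e+01,  1.4000e-02,  0.0000e+00,
       -0.0000e+00]), 'position': array([0.525, 0.   , 0.245]), 'ee_rot': array([-2.221e+00, -2.221e+00,  1.000e-03]), 'wrist_force': array([ 1.613,  0.718, -0.482]), 'wrist_torque': array([0.015, 0.004, 0.049]), 'finger_gap': np.float64(1.003)}
```

View pics/scene0.png

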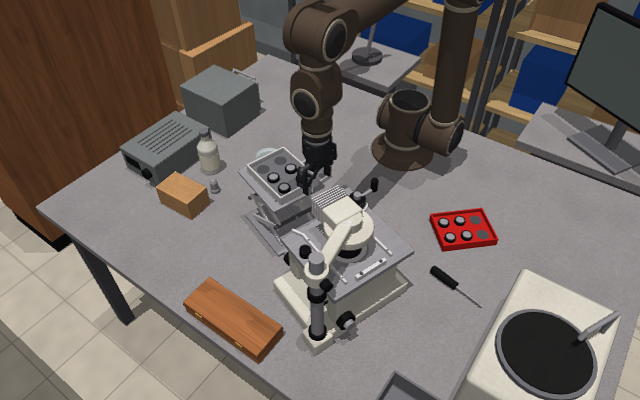

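View pics/side0.png

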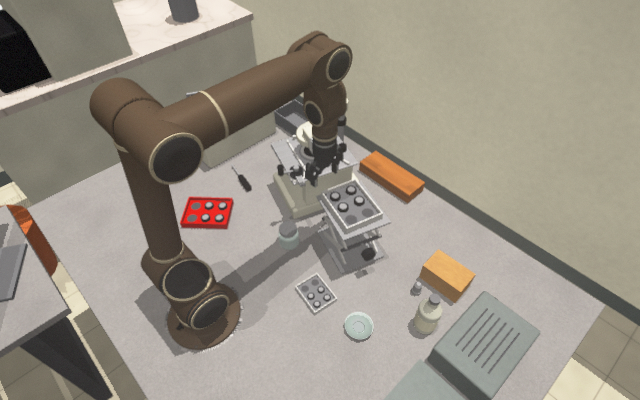

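View pics/wrist0.png

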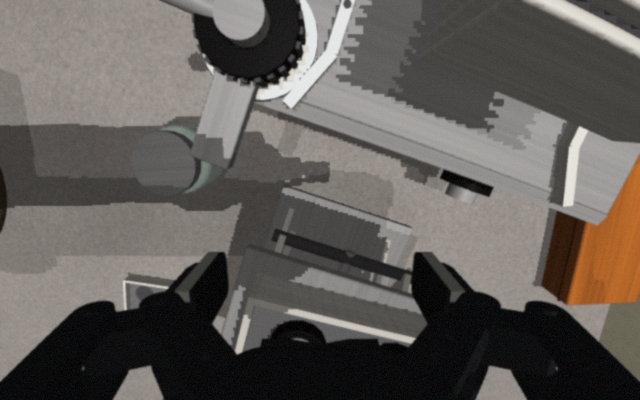

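Tray candidates:
- The aluminium tray on the jack: side (352,204), scene (278,172).
- A small aluminium tray on the bench: side (316,293).
- A red tray: side (208,212), scene (463,229).

I choose the one on the jack, since it is not red and is the larger grey one. Next I'll check it in a close crop.

Run:
```python
import cv2
a=cv2.imread('pics/side0.png')[100:260,260:420]; cv2.imwrite('pics/sc.png',cv2.resize(a,None,fx=3.7,fy=3.7,interpolation=cv2.INTER_CUBIC))
a=cv2.imread('pics/scene0.png')[135:285,230:420]; cv2.imwrite('pics/scc.png',cv2.resize(a,None,fx=4,fy=4,interpolation=cv2.INTER_CUBIC))
```

```text
(no output)
```

View pics/sc.png

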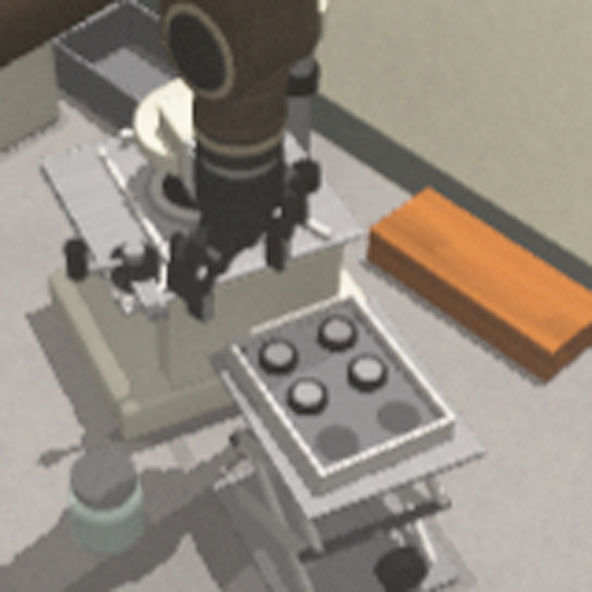

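View pics/scc.png

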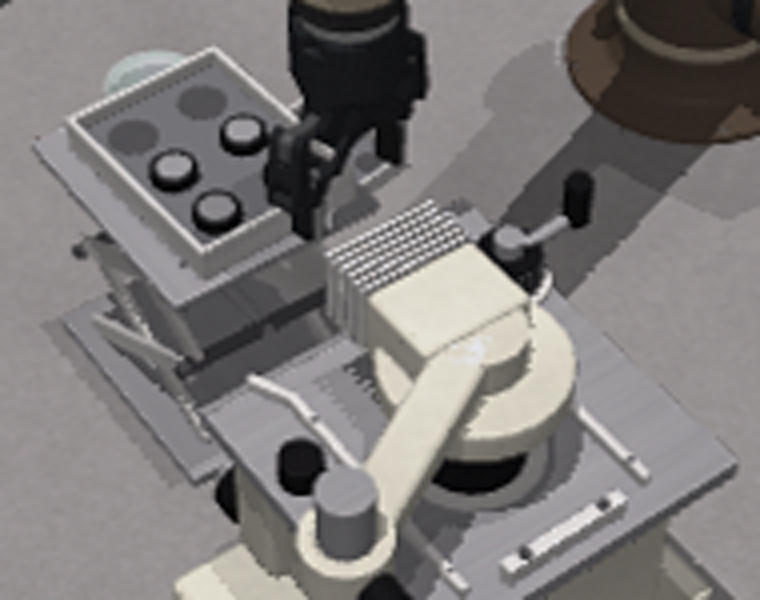

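Run:
```python
from h import *
import pickle
D=pickle.load(open('d0.pkl','rb'))
c=np.array([[232,347],[350,298],[452,422],[322,472]])/3.7+[260,100]
P=onz(D['side'],c,.228);print('tray side FL?',P.round(4));print(np.linalg.norm(np.diff(np.r_[P,P[:1]],axis=0),axis=1),P.mean(0))
c=np.array([[210,47],[68,120],[203,252]])/4+[230,135]
P=onz(D['scene'],c,.228);print('tray scene',P.round(4));print(np.linalg.norm(np.diff(P,axis=0),axis=1))
c=np.array([[735,462],[200,410],[645,478],[580,410],[625,497],[505,572],[465,590],[355,462],[310,412],[250,380]])/4+[230,135]
print('stage');print(onz(D['scene'],c,.2).round(4))
c=np.array([[508,238],[578,175]])/4+[230,135]
print('axis',onz(D['scene'],c[:1],.244),'knob',onz(D['scene'],c[1:],.268))
c=np.array([[235,372],[42,160],[365,230],[130,305],[100,150],[480,455],[310,517],[215,358]])/3.7+[260,100]
print('side');print(onz(D['side'],c,.2).round(4))
c=np.array([[237,15]]); print('wrist axis',onz(D['wrist'],c,.244)); print('wrist stage edge',onz(D['wrist'],[[270,105],[600,222]],.2))
```

```text
tray side FL? [[ 0.4823 -0.0391  0.228 ]
 [ 0.6003 -0.0694  0.228 ]
 [ 0.5572 -0.2278  0.228 ]
 [ 0.4405 -0.1895  0.228 ]]
[0.12184417 0.16416748 0.12280524 0.15605489] [ 0.52006919 -0.13144088  0.228     ]
tray scene [[ 0.4429 -0.1856  0.228 ]
 [ 0.5645 -0.2179  0.228 ]
 [ 0.6104 -0.057   0.228 ]]
[0.12580495 0.16727479]
stage
[[0.5397 0.3067 0.2   ]
 [0.7003 0.0108 0.2   ]
 [0.5829 0.2676 0.2   ]
 [0.5599 0.2071 0.2   ]
 [0.6026 0.2649 0.2   ]
 [0.6913 0.2351 0.2   ]
 [0.7156 0.2229 0.2   ]
 [0.6766 0.1153 0.2   ]
 [0.6609 0.0687 0.2   ]
 [0.6621 0.0214 0.2   ]]
axis [[0.49537628 0.10891811 0.244     ]] knob [[0.43998583 0.12677647 0.268     ]]
side
[[ 0.481  -0.0443  0.2   ]
 [ 0.5367  0.2966  0.2   ]
 [ 0.6979  0.001   0.2   ]
 [ 0.4677  0.0822  0.2   ]
 [ 0.5891  0.2679  0.2   ]
 [ 0.5665 -0.2548  0.2   ]
 [ 0.4164 -0.2009  0.2   ]
 [ 0.4796 -0.0199  0.2   ]]
wrist axis [[0.49406572 0.10543506 0.244     ]]
wrist stage edge [[0.4987161  0.07472162 0.2       ]
 [0.69816995 0.00855364 0.2       ]]
```

Run:
```python
import cv2
a=cv2.imread('pics/scene0.png')[175:260,335:425]; cv2.imwrite('pics/scd.png',cv2.resize(a,None,fx=7,fy=7,interpolation=cv2.INTER_CUBIC))
```

```text
(no output)
```

View pics/scd.png

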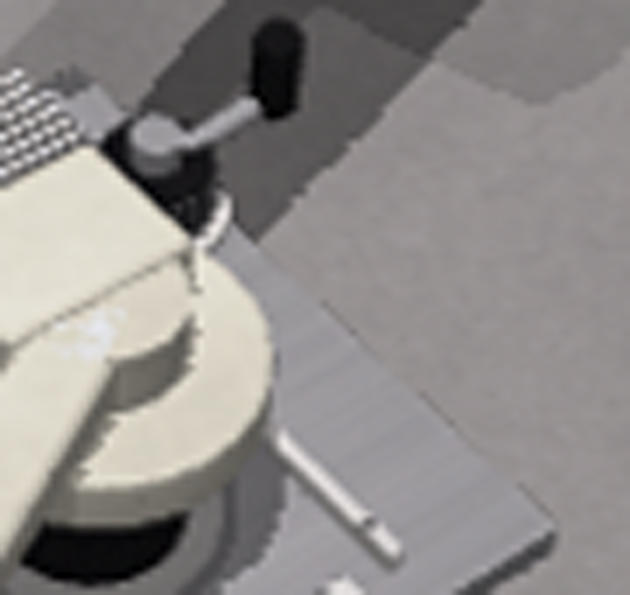

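```bash
python3 -m handwheel '[{"delta_pos":[0,0,-6],"turn":6},{"delta_pos":[0,0,-11.5],"turn":12},{"delta_pos":[-5,-1,-11.5],"turn":18.5},{"delta_pos":[-10,-2,-11.5],"turn":18.5},{"delta_pos":[-15,-3,-11.5],"turn":18.5},{"delta_pos":[-20,-3.9,-11.5],"turn":18.5},{"delta_pos":[-23.6,-3.9,-11.5],"turn":18.5},{"delta_pos":[-23.6,-3.9,-11.5],"turn":18.5},{"delta_pos":[-23.6,-3.9,-11.5],"turn":18.5},{"delta_pos":[-23.6,-3.9,-11.5],"turn":18.5}]'
python3 - <<'E'
from h import *
import pickle
D={}
for n in('scene','side','wrist'): D[n]=cap(n,n+'1')
pickle.dump(D,open('d1.pkl','wb'))
s=env.sense();print({k:np.round(v,3) for k,v in s.items() if k in('clock','joints','position','ee_rot')})
for n,(y0,y1,x0,x1) in {'side':(90,260,240,430),'scene':(130,300,230,420)}.items():
    a=cv2.imread(f'pics/{n}1.png')[y0:y1,x0:x1]; cv2.imwrite(f'pics/{n}1c.png',cv2.resize(a,None,fx=4,fy=3.5,interpolation=cv2.INTER_CUBIC) if 0 else cv2.resize(a,None,fx=3.5,fy=3.5,interpolation=cv2.INTER_CUBIC))
E
```

```text
clock: 1.15
position: [0.486, -0.2354, 0.3602]
ee_rot: [-2.549, -1.836, 0.0]
wrist_force: [0.5, 0.5, 0.3]
finger_gap: 1.0
{'clock': np.float64(1.3), 'joints': array([-0.45 ,  0.187,  0.287,  1.671,  0.   ,  1.442]), 'position': array([ 0.486, -0.235,  0.36 ]), 'ee_rot': array([2.548, 1.838, 0.   ])}
```

View pics/wrist1.png

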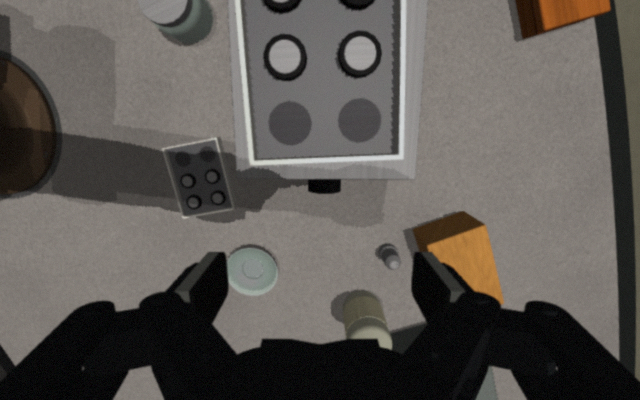

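View pics/side1c.png

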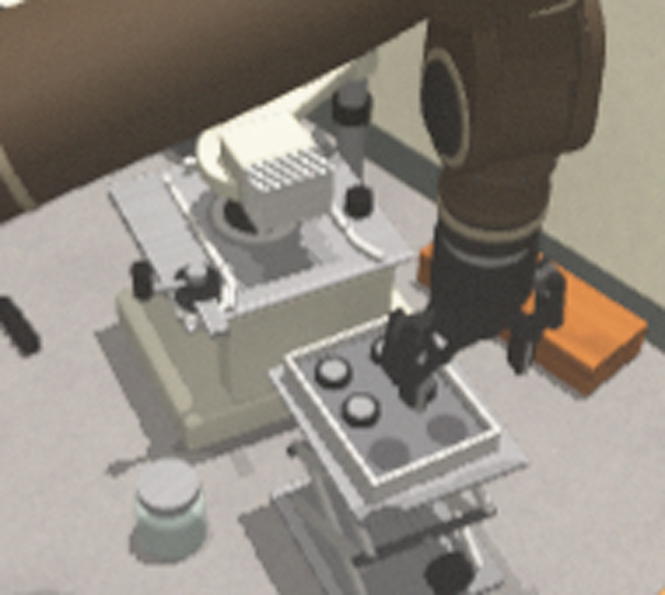

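View pics/scene1c.png

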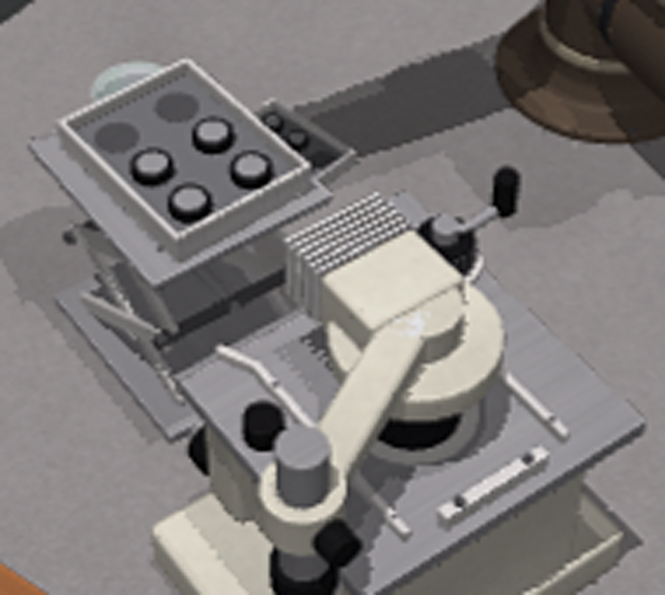

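Run:
```python
from h import *
import pickle
D=pickle.load(open('d1.pkl','rb'))
th=np.radians(-18.5);ax=np.array([np.cos(th),np.sin(th)]);ay=np.array([-np.sin(th),np.cos(th)])
A=np.array([.4947,.107]); H=A+.107*ax+.0975*ay
print('home',H)
def st(P): return np.c_[(P[:,:2]-H)@ax,(P[:,:2]-H)@ay].round(4)
def t(n,d,c,z): print(n,st(onz(D[d],c,z)).tolist())
t('wrist rim rear','wrist',[[250,166],[405,159]],.228)
t('wrist rim side L','wrist',[[233,0],[242,83]],.228)
t('wrist rim side R','wrist',[[408,0],[407,80]],.228)
t('wrist jack rear','wrist',[[236,180],[414,178]],.2)
f=lambda p,o:np.array(p)/3.5+o
S=[240,90];C=[230,130]
t('side rim RL,RR,FL','side',f([[377,487],[499,436],[286,355]],S),.228)
t('scene rim RL RR FR FL','scene',f([[188,60],[60,122],[176,240],[308,170]],C),.228)
t('puck','scene',f([[265,412]],C),.222)
t('puck side','side',f([[358,198]],S),.222)
t('stage corners scene','scene',f([[643,422],[183,377]],C),.2)
t('stage corners side','side',f([[412,252],[112,186],[190,345]],S),.2)
t('stop top face edge','scene',f([[438,512],[542,450]],C),.216)
t('guide L end, R end','scene',f([[568,432],[408,532]],C),.2)
t('post scene','scene',f([[447,228]],C),.244)
t('knob scene','scene',f([[507,172]],C),.268)
t('post side','side',f([[197,270]],S),.244)
t('knob side','side',f([[143,266]],S),.268)
t('house rear top/lower edge side','side',f([[250,190],[332,178]],S),.318)
t('jack FL corner scene','scene',f([[175,283],[330,190],[30,145]],C),.2)
```

```text
home [0.62710784 0.16550996]
wrist rim rear [[-0.0648, -0.3943], [0.0661, -0.3881]]
wrist rim side L [[-0.0719, -0.2674], [-0.0679, -0.3278]]
wrist rim side R [[0.061, -0.2671], [0.0636, -0.3252]]
wrist jack rear [[-0.0852, -0.4114], [0.0837, -0.4092]]
side rim RL,RR,FL [[-0.0652, -0.402], [0.0586, -0.3975], [-0.0709, -0.2293]]
scene rim RL RR FR FL [[-0.0652, -0.3878], [0.0617, -0.3837], [0.0569, -0.2153], [-0.0689, -0.2186]]
puck [[0.0934, -0.0436]]
puck side [[0.0922, -0.056]]
stage corners scene [[-0.1274, 0.1063], [0.1141, -0.1195]]
stage corners side [[0.1167, -0.1314], [-0.125, 0.0951], [-0.1384, -0.1548]]
stop top face edge [[0.0454, 0.0892], [-0.0443, 0.0911]]
guide L end, R end [[-0.0786, 0.0818], [0.0642, 0.0818]]
post scene [[-0.107, -0.0925]]
knob scene [[-0.165, -0.0944]]
post side [[-0.1079, -0.105]]
knob side [[-0.1605, -0.1018]]
house rear top/lower edge side [[-0.0473, -0.0989], [0.0301, -0.1164]]
jack FL corner scene [[0.0691, -0.201], [-0.0866, -0.2132], [0.0831, -0.4025]]
```

Run:
```python
from h import *
import pickle
D=pickle.load(open('d1.pkl','rb'))
s=env.sense();R=cv2.Rodrigues(np.array(s['ee_rot']))[0];p=np.array(s['position'])
a=cv2.imread('pics/wrist1.png')
for zt,c in ((.001,(0,0,255)),(.014,(0,255,0)),(-.012,(255,0,0))):
  for x in(-.011,.011):
    q=proj(D['wrist'],[p+R@np.array([x,y,zt]) for y in(-.0425,-.057,.0425,.057)])
    print(zt,x,q.round(0).tolist())
    for u in q: cv2.circle(a,tuple(int(v*1) for v in u),1,c,-1)
cv2.imwrite('pics/tip.png',cv2.resize(a[230:400,160:480],None,fx=2.5,fy=2.5,interpolation=cv2.INTER_CUBIC))
```

```text
0.001 -0.011 [[228.0, 291.0], [198.0, 291.0], [408.0, 291.0], [438.0, 291.0]]
0.001 0.011 [[224.0, 248.0], [192.0, 248.0], [412.0, 248.0], [444.0, 248.0]]
0.014 -0.011 [[235.0, 278.0], [207.0, 278.0], [401.0, 278.0], [429.0, 278.0]]
0.014 0.011 [[232.0, 238.0], [203.0, 238.0], [405.0, 238.0], [434.0, 238.0]]
-0.012 -0.011 [[220.0, 307.0], [187.0, 306.0], [416.0, 307.0], [449.0, 306.0]]
-0.012 0.011 [[215.0, 260.0], [180.0, 260.0], [421.0, 260.0], [456.0, 260.0]]
```

View pics/tip.png

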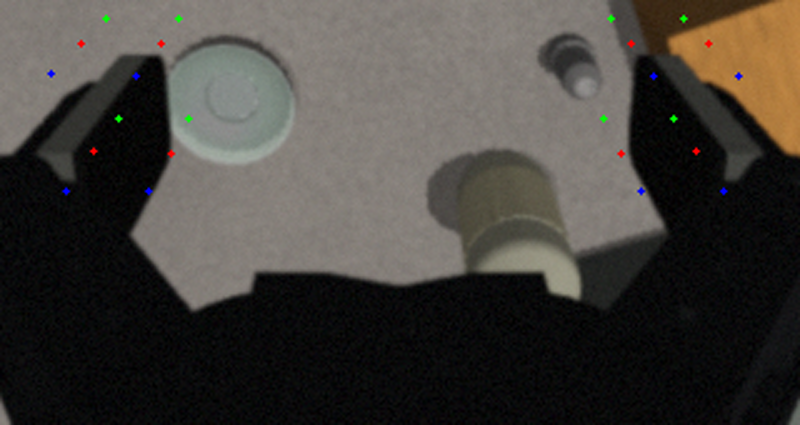

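```bash
python3 -m handwheel '[{"delta_pos":[0,0.6,0],"turn":-9},{"delta_pos":[0,0.6,0],"turn":-18},{"delta_pos":[0,0.6,0],"turn":-27},{"delta_pos":[0,0.6,0],"turn":-36},{"delta_pos":[0,0.6,0],"turn":-45},{"delta_pos":[0,0.6,0],"turn":-54},{"delta_pos":[0,0.6,0],"turn":-63},{"delta_pos":[0,0.6,0],"turn":-72},{"delta_pos":[0,0.6,0],"turn":-81},{"delta_pos":[0,0.6,0],"turn":-90},{"delta_pos":[0,0.6,0],"turn":-99},{"delta_pos":[0,0.6,0],"turn":-108},{"delta_pos":[0,0.6,0],"turn":-117},{"delta_pos":[0,0.6,0],"turn":-126},{"delta_pos":[0,0.6,0],"turn":-135},{"delta_pos":[0,0.6,0],"turn":-144},{"delta_pos":[0,0.6,0],"turn":-153},{"delta_pos":[0,0.6,0],"turn":-162},{"delta_pos":[0,0.6,0],"turn":-171},{"delta_pos":[0,0.6,0],"turn":-180}]'
cat >> h.py <<'E'
th=np.radians(-18.5);ax=np.array([np.cos(th),np.sin(th)]);ay=np.array([-np.sin(th),np.cos(th)])
A=np.array([.4947,.107]); H=A+.107*ax+.0975*ay
def st(P):
    P=np.atleast_2d(P); return np.c_[(P[:,:2]-H)@ax,(P[:,:2]-H)@ay].round(4)
def rep():
    s=env.sense();R=cv2.Rodrigues(np.array(s['ee_rot']))[0]
    print('clk',round(float(s['clock']),2),'tcp stage',st(s['position']),'z',round(float(s['position'][2]),4),'toolx yaw in stage',round(float(np.degrees(np.arctan2(R[1,0],R[0,0]))+18.5),2),'F',np.round(s['wrist_force'],1),'j',np.round(s['joints'],2))
E
python3 -c "
from h import *
rep()"
```

```text
clock: 3.3
position: [0.4919, -0.2368, 0.3605]
ee_rot: [-1.661, 2.666, -0.0]
wrist_force: [0.4, -1.1, 0.2]
finger_gap: 0.997
clk 3.3 tcp stage [[-0.0005 -0.4244]] z 0.3605 toolx yaw in stage -97.65 F [ 0.4 -1.1  0.2] j [-0.45  0.2   0.3   1.67  0.   -1.56]
```

```bash
python3 -m handwheel '[{"delta_pos":[0,0,0],"turn":0},{"delta_pos":[0,0,2],"turn":0},{"delta_pos":[0,0,4],"turn":0}]';python3 -c "
from h import *
rep()"
```

```text
clock: 3.6
position: [0.4922, -0.2373, 0.3205]
ee_rot: [-1.646, 2.675, -0.003]
wrist_force: [0.3, -0.3, -0.2]
finger_gap: 1.001
clk 3.6 tcp stage [[-1.000e-04 -4.248e-01]] z 0.3205 toolx yaw in stage -98.28 F [ 0.3 -0.3 -0.2] j [-0.45  0.18  0.19  1.58  0.   -1.55]
```

```bash
python3 -m handwheel '[{"delta_pos":[0,0,2],"turn":-4},{"delta_pos":[0,0,5],"turn":-8.3},{"delta_pos":[0,0,8],"turn":-8.3},{"delta_pos":[0,0,10],"turn":-8.3},{"delta_pos":[0,0,11.3],"turn":-8.3},{"delta_pos":[0,0,11.3],"turn":-8.3},{"delta_pos":[0,0,11.3],"turn":-8.3}]';python3 -c "
from h import *
rep();d=cap('side','side2')
a=cv2.imread('pics/side2.png')[90:260,240:430];cv2.imwrite('pics/side2c.png',cv2.resize(a,None,fx=3.5,fy=3.5,interpolation=cv2.INTER_CUBIC))
cap('wrist','wrist2')"
```

```text
clock: 4.3
position: [0.492, -0.2378, 0.2081]
ee_rot: [-1.838, 2.547, -0.001]
wrist_force: [-0.7, 0.1, -0.2]
finger_gap: 1.001
clk 4.3 tcp stage [[-2.000e-04 -4.253e-01]] z 0.2081 toolx yaw in stage -89.86 F [-0.7  0.1 -0.2] j [-0.45  0.17 -0.07  1.33 -0.   -1.7 ]
```

View pics/side2c.png

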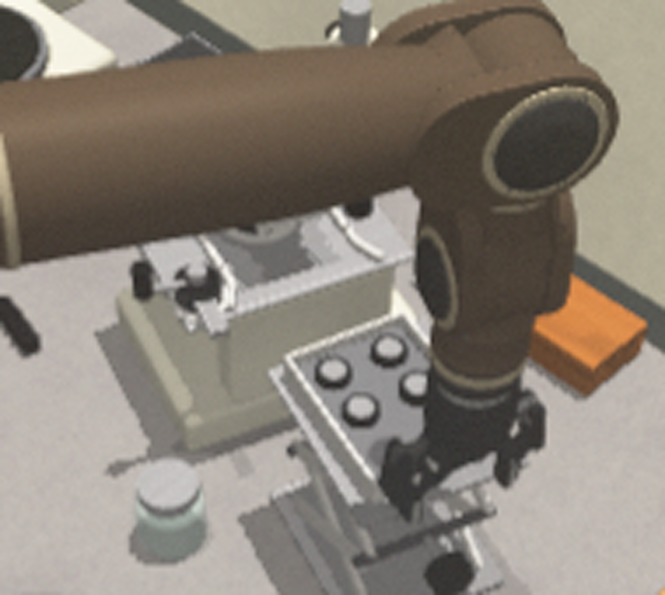

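```bash
python3 -m handwheel '[{"delta_pos":[-0.6,0,0],"turn":0},{"delta_pos":[-1.2,0,0],"turn":0},{"delta_pos":[-1.8,0,0],"turn":0},{"delta_pos":[-2.3,0,0],"turn":0},{"delta_pos":[-2.8,0,0],"turn":0},{"delta_pos":[-3.3,0,0],"turn":0},{"delta_pos":[-3.8,0,0],"turn":0},{"delta_pos":[-4.3,0,0],"turn":0},{"delta_pos":[-4.8,0,0],"turn":0}]';python3 -c "
from h import *
rep();d=cap('scene','scene3');cap('side','side3')
a=cv2.imread('pics/scene3.png')[130:300,230:420];b=cv2.imread('pics/side3.png')[90:260,240:430]
cv2.imwrite('pics/m3.png',cv2.resize(np.hstack([a,b]),None,fx=2.1,fy=2.1,interpolation=cv2.INTER_CUBIC))"
```

```text
clock: 5.3
position: [0.5066, -0.1929, 0.2075]
ee_rot: [1.838, -2.546, 0.003]
wrist_force: [-2.2, -4.7, 0.7]
finger_gap: 1.002
clk 5.3 tcp stage [[-0.0006 -0.3782]] z 0.2075 toolx yaw in stage -89.85 F [-2.2 -4.7  0.7] j [-0.36  0.16 -0.08  1.33 -0.   -1.61]
```

View pics/m3.png

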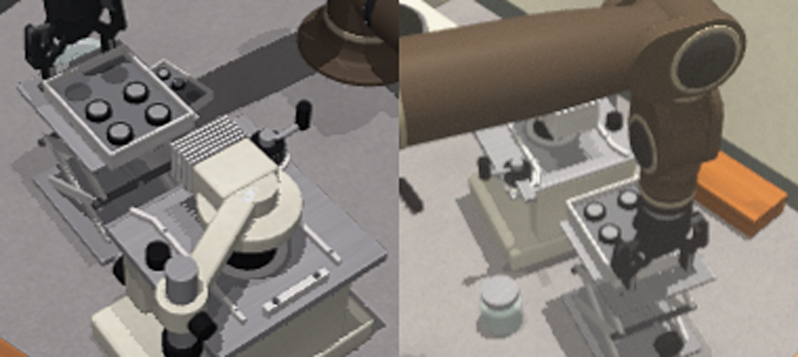

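Run:
```python
from h import *
a=cv2.imread('pics/scene3.png')[140:220,240:340]
cv2.imwrite('pics/s3c.png',cv2.resize(a,None,fx=7,fy=7,interpolation=cv2.INTER_CUBIC))
```

```text
(no output)
```

View pics/s3c.png

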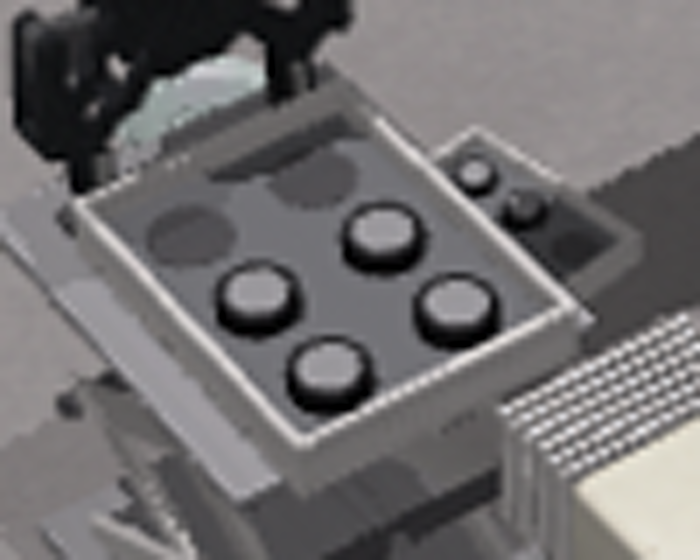

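Run:
```python
from h import *
d=cap('scene')
c=np.array([[330,66],[76,208],[302,446],[582,308]])/7+[240,140]
print('tray RL RR FR FL',st(onz(d,c,.228)).tolist())
c=np.array([[185,130],[125,100]])
```

```text
tray RL RR FR FL [[-0.0677, -0.3731], [0.0634, -0.3597], [0.061, -0.195], [-0.0678, -0.1929]]
```

```bash
python3 -m handwheel '[{"delta_pos":[-0.8,-0.03,0],"turn":0},{"delta_pos":[-1.6,-0.06,0],"turn":0},{"delta_pos":[-2.4,-0.1,0],"turn":0},{"delta_pos":[-3.2,-0.13,0],"turn":0},{"delta_pos":[-4,-0.17,0],"turn":0},{"delta_pos":[-4.8,-0.2,0],"turn":0},{"delta_pos":[-5.6,-0.23,0],"turn":0},{"delta_pos":[-6.4,-0.26,0],"turn":0},{"delta_pos":[-7.2,-0.3,0],"turn":0},{"delta_pos":[-8,-0.3,0],"turn":0},{"delta_pos":[-8.8,-0.3,0],"turn":0},{"delta_pos":[-9.6,-0.3,0],"turn":0},{"delta_pos":[-10.4,-0.3,0],"turn":0},{"delta_pos":[-11.2,-0.3,0],"turn":0},{"delta_pos":[-12,-0.3,0],"turn":0},{"delta_pos":[-12.8,-0.3,0],"turn":0}]';python3 -c "
from h import *
rep();d=cap('scene','scene4');cap('side','side4')
a=cv2.imread('pics/scene4.png')[130:300,230:420];b=cv2.imread('pics/side4.png')[90:260,240:430]
cv2.imwrite('pics/m4.png',cv2.resize(np.hstack([a,b]),None,fx=2.1,fy=2.1,interpolation=cv2.INTER_CUBIC))"
```

```text
clock: 7.05
position: [0.5496, -0.0725, 0.2075]
ee_rot: [1.838, -2.546, 0.003]
wrist_force: [-2.5, -5.7, 1.3]
finger_gap: 1.001
clk 7.05 tcp stage [[ 0.0021 -0.2503]] z 0.2075 toolx yaw in stage -89.86 F [-2.5 -5.7  1.3] j [-0.13  0.18 -0.05  1.33 -0.   -1.38]
```

View pics/m4.png

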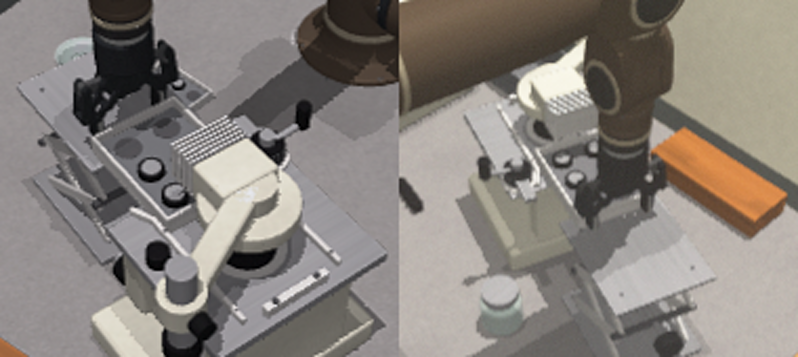

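```bash
python3 -m handwheel '[{"delta_pos":[-0.8,0,0],"turn":0},{"delta_pos":[-1.6,0,0],"turn":0},{"delta_pos":[-2.4,0,0],"turn":0},{"delta_pos":[-3.2,0,0],"turn":0},{"delta_pos":[-4,0,0],"turn":0},{"delta_pos":[-4.8,0,0],"turn":0},{"delta_pos":[-5.6,0,0],"turn":0},{"delta_pos":[-6.4,0,0],"turn":0},{"delta_pos":[-7.2,0,0],"turn":0},{"delta_pos":[-8,0,0],"turn":0},{"delta_pos":[-8.8,0,0],"turn":0},{"delta_pos":[-9.4,0,0],"turn":0},{"delta_pos":[-9.8,0,0],"turn":0}]';python3 -c "
from h import *
rep();d=cap('scene','scene5');cap('side','side5')
a=cv2.imread('pics/scene5.png')[130:300,230:420];b=cv2.imread('pics/side5.png')[90:260,240:430]
cv2.imwrite('pics/m5.png',cv2.resize(np.hstack([a,b]),None,fx=2.1,fy=2.1,interpolation=cv2.INTER_CUBIC))"
```

```text
clock: 8.45
position: [0.5803, 0.0204, 0.2074]
ee_rot: [1.838, -2.546, 0.002]
wrist_force: [-1.0, -5.1, 3.1]
finger_gap: 1.0
clk 8.45 tcp stage [[ 0.0017 -0.1524]] z 0.2074 toolx yaw in stage -89.85 F [-1.  -5.1  3.1] j [ 0.04  0.23  0.01  1.35 -0.   -1.21]
```

View pics/m5.png

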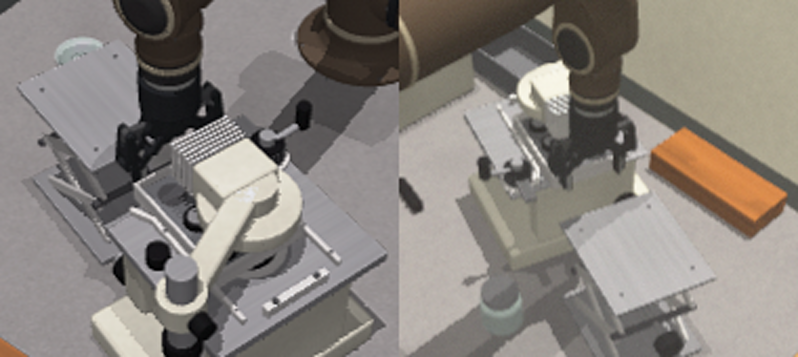

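Run:
```python
from h import *
d=cap('side')
s=env.sense();R=cv2.Rodrigues(np.array(s['ee_rot']))[0];p=np.array(s['position'])
a=cv2.cvtColor(d['image'],cv2.COLOR_RGB2BGR)[130:190,300:370]
a=cv2.resize(a,None,fx=10,fy=10,interpolation=cv2.INTER_CUBIC)
for zt,c in ((0,(0,0,255)),(-.03,(0,255,0)),(-.059,(255,0,0))):
  for y in (-.057,.057,-.0425,.0425,-.07,.07):
    q=proj(d,[p+R@np.array([.0,y,zt])])[0]
    cv2.circle(a,tuple(int((v-o)*10) for v,o in zip(q,(300,130))),4,c,-1)
cv2.imwrite('pics/kn.png',a)
d=cap('scene')
a=cv2.cvtColor(d['image'],cv2.COLOR_RGB2BGR)[155:225,275:345]
a=cv2.resize(a,None,fx=8.5,fy=8.5,interpolation=cv2.INTER_CUBIC)
for zt,c in ((0,(0,0,255)),(-.03,(0,255,0)),(-.059,(255,0,0))):
  for y in (-.057,.057,-.0425,.0425,-.07,.07):
    q=proj(d,[p+R@np.array([.0,y,zt])])[0]
    cv2.circle(a,tuple(int((v-o)*8.5) for v,o in zip(q,(275,155))),4,c,-1)
cv2.imwrite('pics/kn2.png',a)
```

```text
(no output)
```

View pics/kn.png

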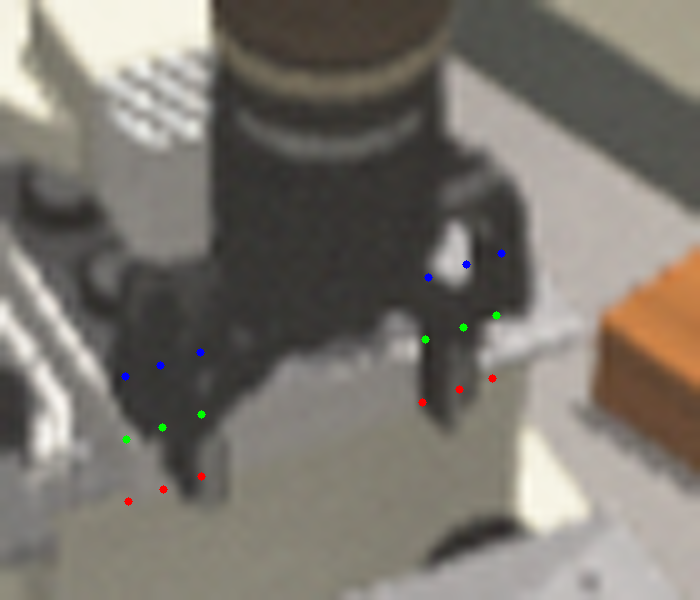

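View pics/kn2.png

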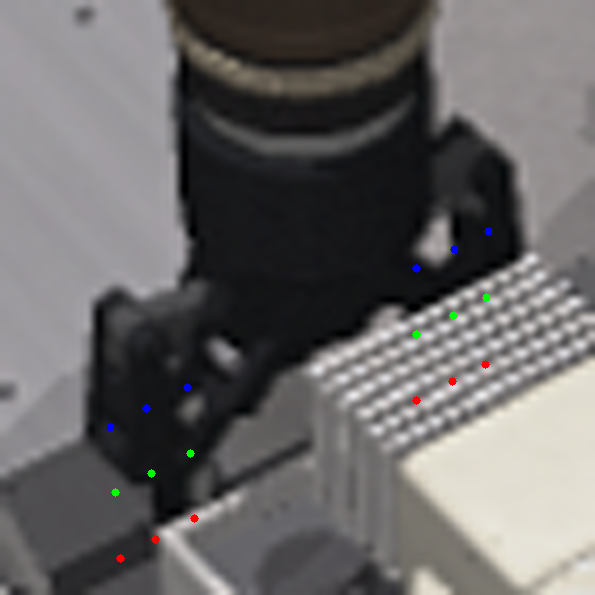

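```bash
python3 -m handwheel '[{"delta_pos":[2,0,0],"turn":0},{"delta_pos":[4,0,-2],"turn":0},{"delta_pos":[5,0,-7],"turn":0},{"delta_pos":[5,0,-12],"turn":0},{"delta_pos":[5,0,-17],"turn":0},{"delta_pos":[4,2,-21],"turn":0},{"delta_pos":[2,6,-22],"turn":0},{"delta_pos":[-1,10,-22],"turn":0},{"delta_pos":[-3,14.5,-22],"turn":0},{"delta_pos":[-5,19,-22],"turn":0},{"delta_pos":[-7.5,23,-22],"turn":0},{"delta_pos":[-10,27,-22],"turn":0},{"delta_pos":[-13,31,-22],"turn":0},{"delta_pos":[-16,35,-22],"turn":0},{"delta_pos":[-19,39,-22],"turn":0},{"delta_pos":[-22,43,-22],"turn":0},{"delta_pos":[-25,47,-22],"turn":0},{"delta_pos":[-27.5,51,-22],"turn":0},{"delta_pos":[-29.3,54,-22],"turn":0},{"delta_pos":[-29.3,54,-22],"turn":0}]';python3 -c "
from h import *
rep();d=cap('scene','scene6');cap('side','side6')
print(env.sense()['position'])
a=cv2.imread('pics/scene6.png')[130:300,230:420];b=cv2.imread('pics/side6.png')[90:260,240:430]
cv2.imwrite('pics/m6.png',cv2.resize(np.hstack([a,b]),None,fx=2.1,fy=2.1,interpolation=cv2.INTER_CUBIC))"
```

```text
clock: 10.65
position: [0.157, 0.4722, 0.4256]
ee_rot: [1.845, -2.539, -0.001]
wrist_force: [-0.1, 0.1, -0.3]
finger_gap: 1.0
clk 10.65 tcp stage [[-0.5432  0.1417]] z 0.4256 toolx yaw in stage -89.5 F [-0.1  0.1 -0.3] j [ 1.25  0.15  0.39  1.82  0.   -0.01]
[0.15911043 0.46974592 0.42669882]
```

View pics/m6.png

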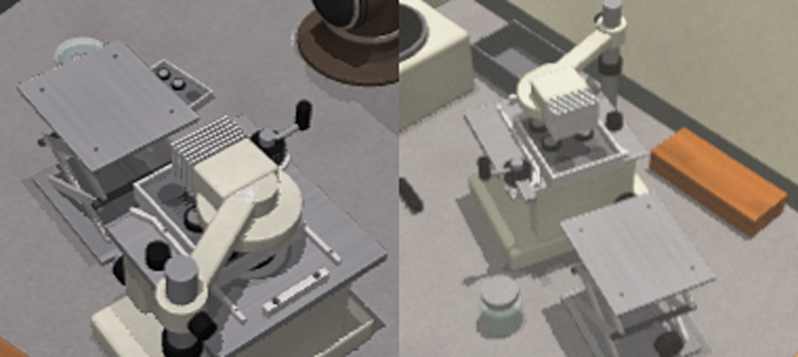

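The tray sits between the guides, about 55 mm short of home. The moves can't tilt the tool directly, so I'll try driving the wrist joint to its stop. The pose should then become partly unreachable, and the tool may lean along the stage's y.

```bash
python3 -m handwheel '[{"delta_pos":[0,0,-4],"turn":0},{"delta_pos":[0,0,-8],"turn":0},{"delta_pos":[0,0,-12],"turn":0},{"delta_pos":[0,0,-16],"turn":0},{"delta_pos":[0,0,-20],"turn":0}]';python3 -c "
from h import *
rep();print(cv2.Rodrigues(np.array(env.sense()['ee_rot']))[0][:,2])"
```

```text
clock: 11.25
position: [0.1553, 0.4534, 0.5243]
ee_rot: [-1.812, 2.512, 0.049]
wrist_force: [0.2, 0.5, 0.3]
finger_gap: 0.998
clk 11.25 tcp stage [[-0.5388  0.1233]] z 0.5243 toolx yaw in stage -89.88 F [0.2 0.5 0.3] j [ 1.24  0.19  0.69  2.02  0.   -0.01]
[ 0.01724995  0.05112962 -0.99854304]
```

```bash
python3 -m handwheel '[{"delta_pos":[0,0,-5],"turn":0},{"delta_pos":[0,0,-10],"turn":0},{"delta_pos":[0,0,-15],"turn":0},{"delta_pos":[0,0,-20],"turn":0},{"delta_pos":[0,0,-25],"turn":0},{"delta_pos":[0,0,-25],"turn":0}]';python3 -c "
from h import *
rep();print(cv2.Rodrigues(np.array(env.sense()['ee_rot']))[0].round(3).tolist())"
```

```text
clock: 11.85
position: [0.1457, 0.4274, 0.5501]
ee_rot: [-1.788, 2.474, 0.095]
wrist_force: [-0.8, -0.6, -0.2]
finger_gap: 0.998
clk 11.85 tcp stage [[-0.5396  0.0956]] z 0.5501 toolx yaw in stage -89.8 F [-0.8 -0.6 -0.2] j [ 1.24  0.12  0.68  2.02  0.   -0.01]
[[-0.312, -0.949, 0.035], [-0.944, 0.314, 0.102], [-0.107, -0.001, -0.994]]
```

```bash
python3 -m handwheel '[{"delta_pos":[5,0,0],"turn":0},{"delta_pos":[10,0,0],"turn":0},{"delta_pos":[15,0,0],"turn":0},{"delta_pos":[20,0,0],"turn":0},{"delta_pos":[25,0,0],"turn":0},{"delta_pos":[25,0,0],"turn":0}]';python3 -c "
from h import *
rep();print(cv2.Rodrigues(np.array(env.sense()['ee_rot']))[0].round(3).tolist())"
```

```text
clock: 12.45
position: [0.0664, 0.1878, 0.5236]
ee_rot: [-1.782, 2.467, 0.104]
wrist_force: [-0.2, -0.3, 0.7]
finger_gap: 1.0
clk 12.45 tcp stage [[-0.5388 -0.1568]] z 0.5236 toolx yaw in stage -89.81 F [-0.2 -0.3  0.7] j [ 1.23 -0.36  0.2   2.02  0.   -0.02]
[[-0.312, -0.949, 0.038], [-0.943, 0.314, 0.112], [-0.118, -0.001, -0.993]]
```

```bash
python3 -m handwheel '[{"delta_pos":[0,0,-30],"turn":0},{"delta_pos":[0,0,-30],"turn":0},{"delta_pos":[0,0,-30],"turn":0},{"delta_pos":[0,0,-30],"turn":0}]';python3 -c "
from h import *
rep();print(cv2.Rodrigues(np.array(env.sense()['ee_rot']))[0][2].round(3).tolist())"
python3 -m handwheel '[{"delta_pos":[0,0,-30],"turn":0},{"delta_pos":[0,0,-30],"turn":0},{"delta_pos":[0,0,-30],"turn":0}]';python3 -c "
from h import *
rep();print(cv2.Rodrigues(np.array(env.sense()['ee_rot']))[0][2].round(3).tolist())"
```

```text
clock: 12.85
position: [0.0775, 0.2196, 0.5477]
ee_rot: [-1.764, 2.442, 0.134]
wrist_force: [0.9, -0.2, -0.9]
finger_gap: 1.003
clk 12.85 tcp stage [[-0.5384 -0.1231]] z 0.5477 toolx yaw in stage -89.8 F [ 0.9 -0.2 -0.9] j [ 1.23 -0.31  0.3   2.02  0.   -0.02]
[-0.154, -0.002, -0.988]
clock: 13.15
position: [0.0816, 0.2313, 0.57]
ee_rot: [-1.739, 2.407, 0.175]
wrist_force: [0.4, 0.0, 0.1]
finger_gap: 1.0
clk 13.15 tcp stage [[-0.5382 -0.1107]] z 0.57 toolx yaw in stage -89.79 F [0.4 0.  0.1] j [ 1.23 -0.29  0.36  2.02  0.   -0.02]
[-0.203, -0.003, -0.979]
```

```bash
python3 -m handwheel '[{"delta_pos":[5,0,-40],"turn":0},{"delta_pos":[5,0,-40],"turn":0},{"delta_pos":[5,0,-40],"turn":0},{"delta_pos":[5,0,-40],"turn":0}]' | grep pos
python3 -m handwheel '[{"delta_pos":[5,0,-40],"turn":0},{"delta_pos":[5,0,-40],"turn":0},{"delta_pos":[5,0,-40],"turn":0},{"delta_pos":[5,0,-40],"turn":0}]';python3 -c "
from h import *
rep();print(cv2.Rodrigues(np.array(env.sense()['ee_rot']))[0][2].round(3).tolist())"
```

```text
position: [0.0788, 0.2227, 0.5866]
clock: 13.95
position: [0.0749, 0.2114, 0.602]
ee_rot: [-1.686, 2.334, 0.254]
wrist_force: [0.9, 0.2, 0.3]
finger_gap: 0.999
clk 13.95 tcp stage [[-0.5382 -0.1317]] z 0.602 toolx yaw in stage -89.77 F [0.9 0.2 0.3] j [ 1.23 -0.34  0.41  2.02  0.   -0.02]
[-0.302, -0.005, -0.953]
```

```bash
python3 -m handwheel '[{"delta_pos":[-15,0,-40],"turn":0},{"delta_pos":[-15,0,-40],"turn":0},{"delta_pos":[-15,0,-40],"turn":0}]' | grep pos
python3 -c "
from h import *
rep();print(cv2.Rodrigues(np.array(env.sense()['ee_rot']))[0][2].round(3).tolist())"
python3 -m handwheel '[{"delta_pos":[-15,0,-40],"turn":0},{"delta_pos":[-15,0,-40],"turn":0},{"delta_pos":[-15,0,-40],"turn":0},{"delta_pos":[-15,0,-40],"turn":0},{"delta_pos":[-15,0,-40],"turn":0},{"delta_pos":[-15,0,-40],"turn":0}]' | grep pos
python3 -c "
from h import *
rep();print(cv2.Rodrigues(np.array(env.sense()['ee_rot']))[0][2].round(3).tolist())"
```

```text
position: [0.0874, 0.2496, 0.634]
clk 14.25 tcp stage [[-0.5385 -0.0915]] z 0.634 toolx yaw in stage -89.75 F [0.6 0.4 0.1] j [ 1.23 -0.27  0.54  2.02 -0.   -0.02]
[-0.349, -0.006, -0.937]
position: [0.101, 0.2916, 0.6655]
clk 14.85 tcp stage [[-0.5389 -0.0474]] z 0.6655 toolx yaw in stage -89.73 F [ 0.1  0.6 -0.8] j [ 1.24 -0.18  0.68  2.02 -0.   -0.01]
[-0.398, -0.007, -0.918]
```

```bash
python3 -m handwheel '[{"delta_pos":[-10,0,-40],"turn":0},{"delta_pos":[-10,0,-40],"turn":0},{"delta_pos":[-10,0,-40],"turn":0}]' | grep pos
python3 -m handwheel '[{"delta_pos":[-10,0,-40],"turn":0},{"delta_pos":[-10,0,-40],"turn":0},{"delta_pos":[-10,0,-40],"turn":0}]' | grep pos
python3 -m handwheel '[{"delta_pos":[-10,0,-40],"turn":0},{"delta_pos":[-10,0,-40],"turn":0},{"delta_pos":[-10,0,-40],"turn":0}]' | grep pos
python3 -c "
from h import *
rep();print(cv2.Rodrigues(np.array(env.sense()['ee_rot']))[0][2].round(3).tolist())"
```

```text
position: [0.1001, 0.2899, 0.6884]
position: [0.0976, 0.2831, 0.7091]
position: [0.0933, 0.2708, 0.7295]
clk 15.75 tcp stage [[-0.5396 -0.0695]] z 0.7295 toolx yaw in stage -89.64 F [ 0.6 -1.5  0.3] j [ 1.24 -0.21  0.81  2.02 -0.   -0.01]
[-0.544, -0.008, -0.839]
```

```bash
python3 -m handwheel '[{"delta_pos":[-10,0,-40],"turn":0},{"delta_pos":[-10,0,-40],"turn":0},{"delta_pos":[-10,0,-40],"turn":0}]' | grep pos
python3 -m handwheel '[{"delta_pos":[-10,0,-40],"turn":0},{"delta_pos":[-10,0,-40],"turn":0},{"delta_pos":[-10,0,-40],"turn":0}]' | grep pos
python3 -c "
from h import *
rep();print(cv2.Rodrigues(np.array(env.sense()['ee_rot']))[0].round(3).tolist())
s=env.sense();print(s['position'])"
```

```text
position: [0.0877, 0.2544, 0.7482]
position: [0.0808, 0.2344, 0.7654]
clk 16.35 tcp stage [[-0.5399 -0.108 ]] z 0.7654 toolx yaw in stage -89.56 F [ 0.5  0.  -0.3] j [ 1.24 -0.27  0.86  2.02 -0.   -0.01]
[[-0.24, -0.948, 0.207], [-0.737, 0.317, 0.598], [-0.632, -0.009, -0.775]]
[0.08083475 0.23440706 0.76535612]
```

```bash
cat >> h.py <<'E'
def tool(Pw):
    s=env.sense();R=cv2.Rodrigues(np.array(s['ee_rot']))[0]
    return ((np.array(Pw)-np.array(s['position']))@R*100).round(2)
def w(x,y,z): return np.r_[H+x*ax+y*ay,z]
E
python3 -c "
from h import *
print(w(0,-.20,.219))
for P in ([.3,.3,.65],[.5,.15,.5],[.54,-.04,.36],w(0,-.2,.26),w(0,-.2,.219)): print(P,tool(P).tolist())"
```

```text
[ 0.5636469  -0.02415477  0.219     ]
[0.3, 0.3, 0.65] [-2.8, -18.61, 17.39]
[0.5, 0.15, 0.5] [12.93, -42.2, 24.18]
[0.54, -0.04, 0.36] [34.81, -51.89, 24.5]
[ 0.5636469  -0.02415477  0.26      ] [39.4, -53.54, 33.68]
[ 0.5636469  -0.02415477  0.219     ] [41.99, -53.5, 36.86]
```

```bash
python3 -m handwheel '[{"delta_pos":[-0.5,-3.7,3.5],"turn":0},{"delta_pos":[-1.1,-7.4,7],"turn":0},{"delta_pos":[-1.7,-11.2,10.4],"turn":0},{"delta_pos":[-2.2,-15,14],"turn":0},{"delta_pos":[-2.8,-18.6,17.4],"turn":0},{"delta_pos":[-2.8,-18.6,17.4],"turn":0},{"delta_pos":[-2.8,-18.6,17.4],"turn":0}]' 6
python3 -c "
from h import *
rep();print(cv2.Rodrigues(np.array(env.sense()['ee_rot']))[0].round(3).tolist())
for P in ([.5,.15,.5],[.54,-.04,.36],w(0,-.2,.26),w(0,-.2,.219)): print(P,tool(P).tolist())"
```

```text
clock: 17.05
position: [0.3052, 0.3018, 0.6425]
ee_rot: [-1.485, 2.066, 0.517]
wrist_force: [0.2, -0.2, -0.7]
finger_gap: 0.701
clk 17.05 tcp stage [[-0.3486  0.0271]] z 0.6425 toolx yaw in stage -90.04 F [ 0.2 -0.2 -0.7] j [ 0.5  -0.21  0.41  1.66  0.43 -0.63]
[[-0.248, -0.947, 0.202], [-0.741, 0.32, 0.59], [-0.624, -0.003, -0.782]]
[0.5, 0.15, 0.5] [15.3, -23.28, 6.1]
[0.54, -0.04, 0.36] [37.12, -33.11, 6.64]
[ 0.5636469  -0.02415477  0.26      ] [41.59, -34.82, 15.87]
[ 0.5636469  -0.02415477  0.219     ] [44.15, -34.8, 19.07]
```

Tilt holds at about 39°. I'll carry it over to behind the tray.

```bash
python3 -m handwheel '[{"delta_pos":[2.5,-3.9,1],"turn":0},{"delta_pos":[5,-7.7,2],"turn":0},{"delta_pos":[7.6,-11.6,3],"turn":0},{"delta_pos":[10.2,-15.5,4],"turn":0},{"delta_pos":[12.8,-19.4,5],"turn":0},{"delta_pos":[15.3,-23.3,6.1],"turn":0},{"delta_pos":[19,-25,6.2],"turn":0},{"delta_pos":[22.7,-26.6,6.3],"turn":0},{"delta_pos":[26.4,-28.3,6.4],"turn":0},{"delta_pos":[30,-30,6.5],"turn":0},{"delta_pos":[33.7,-31.6,6.6],"turn":0},{"delta_pos":[37.1,-33.1,6.7],"turn":0},{"delta_pos":[37.1,-33.1,6.7],"turn":0},{"delta_pos":[37.1,-33.1,6.7],"turn":0}]' 6
python3 -c "
from h import *
rep();print(cv2.Rodrigues(np.array(env.sense()['ee_rot']))[0].round(3).tolist())
for P in (w(0,-.2,.26),w(0,-.2,.219)): print(P,tool(P).tolist())"
```

```text
clock: 18.45
position: [0.5387, -0.0379, 0.3653]
ee_rot: [-1.483, 2.056, 0.518]
wrist_force: [-1.0, 0.4, 1.3]
finger_gap: 0.7
clk 18.45 tcp stage [[-0.0193 -0.2209]] z 0.3653 toolx yaw in stage -89.71 F [-1.   0.4  1.3] j [-0.4   0.15  0.11  1.59  0.68 -1.67]
[[-0.243, -0.948, 0.205], [-0.738, 0.318, 0.596], [-0.63, -0.007, -0.776]]
[ 0.5636469  -0.02415477  0.26      ] [5.02, -1.85, 9.51]
[ 0.5636469  -0.02415477  0.219     ] [7.6, -1.82, 12.69]
```

```bash
python3 -m handwheel '[{"delta_pos":[2,-0.8,3.8],"turn":0},{"delta_pos":[4,-1.5,7.6],"turn":0},{"delta_pos":[5,-1.8,9.5],"turn":0},{"delta_pos":[6.3,-1.8,11.1],"turn":0},{"delta_pos":[7.6,-1.8,12.7],"turn":0},{"delta_pos":[7.6,-1.8,12.7],"turn":0},{"delta_pos":[7.6,-1.8,12.7],"turn":0}]'
python3 -c "
from h import *
rep();d=cap('scene','scene7');e=cap('side','side7')
a=cv2.imread('pics/scene7.png')[130:300,230:420];b=cv2.imread('pics/side7.png')[90:260,240:430]
s=env.sense();R=cv2.Rodrigues(np.array(s['ee_rot']))[0]
for x in (-.011,.011):
  for y in(-.03,-.044,.03,.044):
    for im,dd,o in((a,d,(230,130)),(b,e,(240,90))):
      q=proj(dd,[np.array(s['position'])+R@np.array([x,y,.007])])[0]
      im[int(q[1]-o[1]),int(q[0]-o[0])]=(0,0,255)
cv2.imwrite('pics/m7.png',cv2.resize(np.hstack([a,b]),None,fx=2.1,fy=2.1,interpolation=cv2.INTER_CUBIC))
cv2.imwrite('pics/m7b.png',cv2.resize(b[50:130,40:140],None,fx=7,fy=7,interpolation=cv2.INTER_CUBIC))"
```

```text
clock: 19.15
position: [0.5638, -0.0231, 0.2211]
ee_rot: [-1.486, 2.053, 0.515]
wrist_force: [0.5, -0.4, 0.6]
finger_gap: 0.702
clk 19.15 tcp stage [[-0.0002 -0.1989]] z 0.2211 toolx yaw in stage -89.42 F [ 0.5 -0.4  0.6] j [-0.36  0.17 -0.17  1.24  0.68 -1.62]
```

View pics/m7.png

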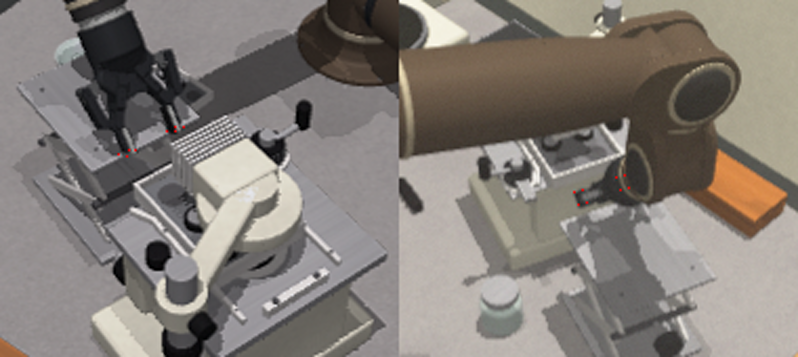

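View pics/m7b.png

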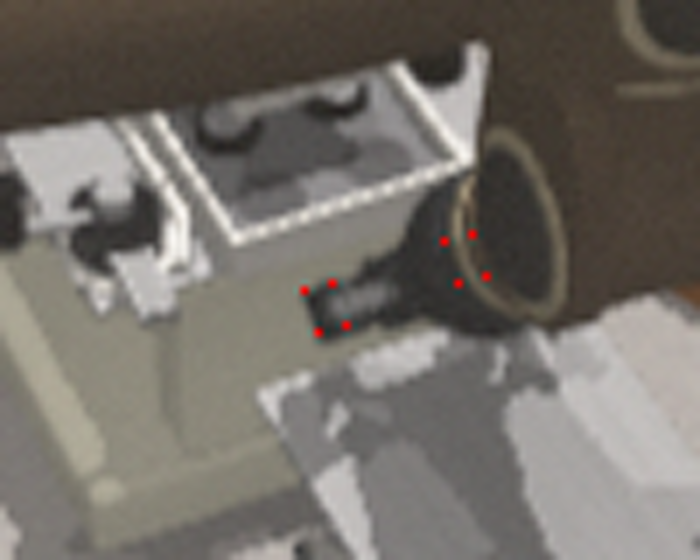

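```bash
python3 -c "
from h import *
for y in (-.15,-.11,-.098): print(tool(w(0,y,.221)).tolist())"
```

```text
[-3.8, 0.04, 3.15]
[-6.91, 0.04, 5.67]
[-7.84, 0.03, 6.43]
```

```bash
python3 -m handwheel '[{"delta_pos":[-1,0,0.82],"turn":0},{"delta_pos":[-2,0,1.64],"turn":0},{"delta_pos":[-3,0,2.46],"turn":0},{"delta_pos":[-3.5,0,2.87],"turn":0},{"delta_pos":[-4,0,3.28],"turn":0},{"delta_pos":[-4.5,0,3.69],"turn":0},{"delta_pos":[-5,0,4.1],"turn":0},{"delta_pos":[-5.5,0,4.51],"turn":0},{"delta_pos":[-6,0,4.92],"turn":0},{"delta_pos":[-6.5,0,5.33],"turn":0},{"delta_pos":[-6.9,0,5.66],"turn":0}]'
python3 -c "
from h import *
rep();d=cap('scene','scene8');e=cap('side','side8')
a=cv2.imread('pics/scene8.png')[130:300,230:420];b=cv2.imread('pics/side8.png')[90:260,240:430]
cv2.imwrite('pics/m8.png',cv2.resize(np.hstack([a,b]),None,fx=2.1,fy=2.1,interpolation=cv2.INTER_CUBIC))
print(tool(w(0,-.098,.221)).tolist())"
```

```text
clock: 20.35
position: [0.592, 0.0591, 0.2206]
ee_rot: [-1.484, 2.057, 0.512]
wrist_force: [-7.8, -10.8, 8.1]
finger_gap: 0.705
clk 20.35 tcp stage [[ 0.0005 -0.112 ]] z 0.2206 toolx yaw in stage -89.59 F [ -7.8 -10.8   8.1] j [-0.2   0.15 -0.21  1.1   0.67 -1.41]
[-1.06, 0.05, 0.8]
```

View pics/m8.png

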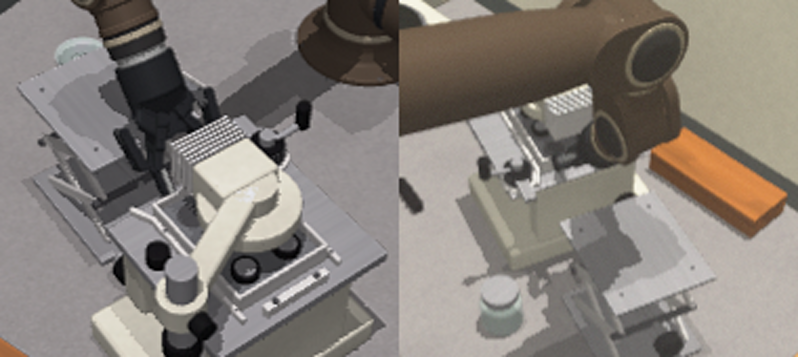

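```bash
python3 -m handwheel '[{"delta_pos":[-0.3,0,0.25],"turn":0},{"delta_pos":[-0.6,0,0.5],"turn":0},{"delta_pos":[-0.85,0,0.7],"turn":0},{"delta_pos":[-0.85,0,0.7],"turn":0}]'
python3 -c "
from h import *
rep();d=cap('scene','scene9')
a=cv2.imread('pics/scene9.png')[180:280,270:370]
cv2.imwrite('pics/m9.png',cv2.resize(a,None,fx=6,fy=6,interpolation=cv2.INTER_CUBIC))
print(tool(w(0,-.098,.221)).tolist())"
```

```text
clock: 20.85
position: [0.5957, 0.0699, 0.2205]
ee_rot: [-1.484, 2.055, 0.512]
wrist_force: [-4.8, -7.0, 4.8]
finger_gap: 0.702
clk 20.85 tcp stage [[ 0.0005 -0.1006]] z 0.2205 toolx yaw in stage -89.53 F [-4.8 -7.   4.8] j [-0.18  0.14 -0.21  1.09  0.67 -1.39]
[-0.23, 0.05, 0.13]
```

View pics/m9.png

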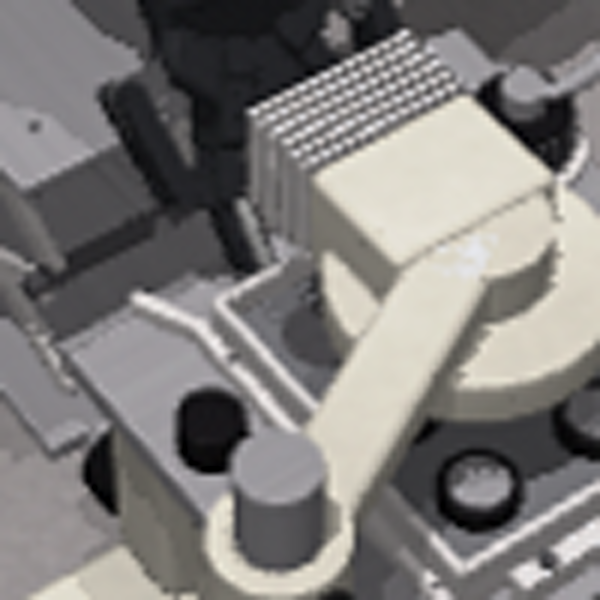

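```bash
python3 -m handwheel '[{"delta_pos":[-0.15,0,0.12],"turn":0},{"delta_pos":[-0.3,0,0.24],"turn":0},{"delta_pos":[-0.3,0,0.24],"turn":0}]'
python3 -c "
from h import *
rep()
d=cap('scene','scene10')
a=cv2.imread('pics/scene10.png')[180:290,310:420]
cv2.imwrite('pics/m10.png',cv2.resize(a,None,fx=5.4,fy=5.4,interpolation=cv2.INTER_CUBIC))"
```

```text
clock: 21.2
position: [0.5967, 0.0729, 0.2206]
ee_rot: [-1.484, 2.057, 0.511]
wrist_force: [-7.9, -11.1, 8.1]
finger_gap: 0.706
clk 21.2 tcp stage [[ 0.0006 -0.0975]] z 0.2206 toolx yaw in stage -89.58 F [ -7.9 -11.1   8.1] j [-0.17  0.14 -0.21  1.08  0.67 -1.38]
```

View pics/m10.png

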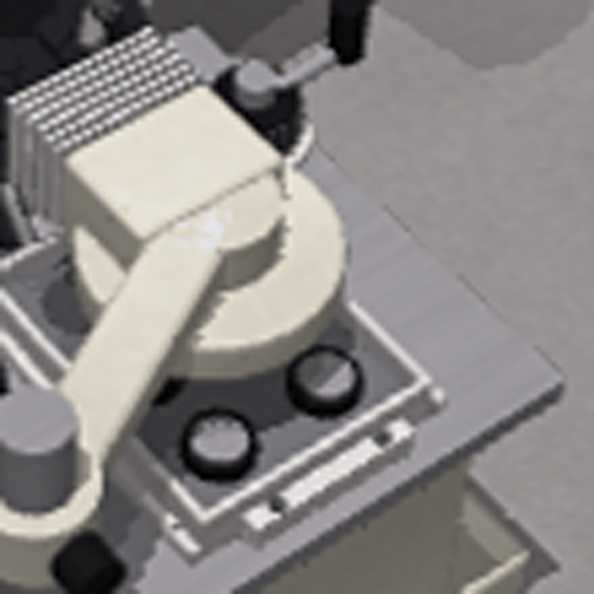

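```bash
python3 -m handwheel '[{"delta_pos":[-0.15,0,0.12],"turn":0},{"delta_pos":[-0.3,0,0.24],"turn":0},{"delta_pos":[-0.3,0,0.24],"turn":0}]'
python3 -c "
from h import *
rep()"
```

```text
clock: 21.55
position: [0.5969, 0.0733, 0.2205]
ee_rot: [-1.484, 2.064, 0.505]
wrist_force: [-21.6, -32.1, 16.1]
finger_gap: 0.705
clk 21.55 tcp stage [[ 0.0006 -0.0971]] z 0.2205 toolx yaw in stage -89.79 F [-21.6 -32.1  16.1] j [-0.17  0.14 -0.21  1.08  0.66 -1.37]
```

```bash
python3 -m handwheel '[{"delta_pos":[0.3,0,-0.24],"turn":0},{"delta_pos":[1.5,0,-1.22],"turn":0},{"delta_pos":[4,0,-3.3],"turn":0},{"delta_pos":[7,0,-6.5],"turn":0},{"delta_pos":[7,0,-9.5],"turn":0},{"delta_pos":[7,0,-13],"turn":0},{"delta_pos":[7,0,-13],"turn":0}]'
python3 -c "
from h import *
rep();d=cap('scene','scene11');e=cap('side','side11');cap('wrist','wrist11')
a=cv2.imread('pics/scene11.png')[180:280,290:420];b=cv2.imread('pics/side11.png')[100:200,260:390]
cv2.imwrite('pics/m11.png',cv2.resize(np.vstack([a,b]),None,fx=3,fy=3,interpolation=cv2.INTER_CUBIC))"
```

```text
clock: 22.25
position: [0.5552, -0.0534, 0.2798]
ee_rot: [-1.482, 2.054, 0.509]
wrist_force: [0.6, -0.3, 0.1]
finger_gap: 0.703
clk 22.25 tcp stage [[ 0.0013 -0.2304]] z 0.2798 toolx yaw in stage -89.49 F [ 0.6 -0.3  0.1] j [-0.42  0.18 -0.04  1.41  0.68 -1.69]
```

View pics/m11.png

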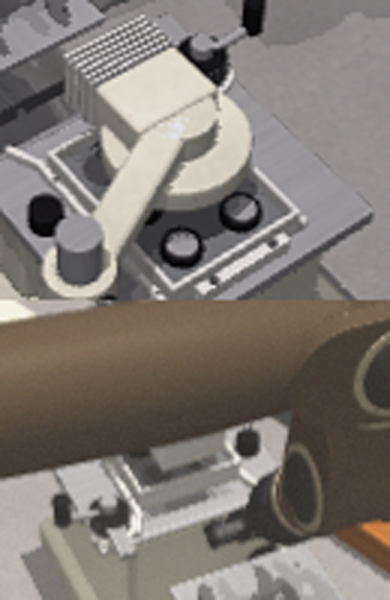

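View pics/wrist11.png

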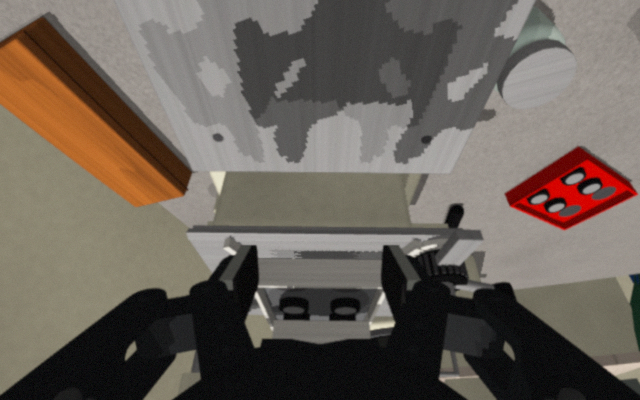

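Run:
```python
from h import *
d=cap('scene')
c=np.array([[304,217],[168,291]])/3+[290,180]
print('front rim',st(onz(d,c,.228)))
a=cv2.imread('pics/scene11.png')[225:285,335:400]
cv2.imwrite('pics/m12.png',cv2.resize(a,None,fx=10,fy=10,interpolation=cv2.INTER_CUBIC))
a=cv2.imread('pics/wrist11.png')[220:340,200:480]
cv2.imwrite('pics/m13.png',cv2.resize(a,None,fx=2.8,fy=2.8,interpolation=cv2.INTER_CUBIC))
```

```text
front rim [[-0.0623  0.0923]
 [ 0.0693  0.0846]]
```

View pics/m12.png

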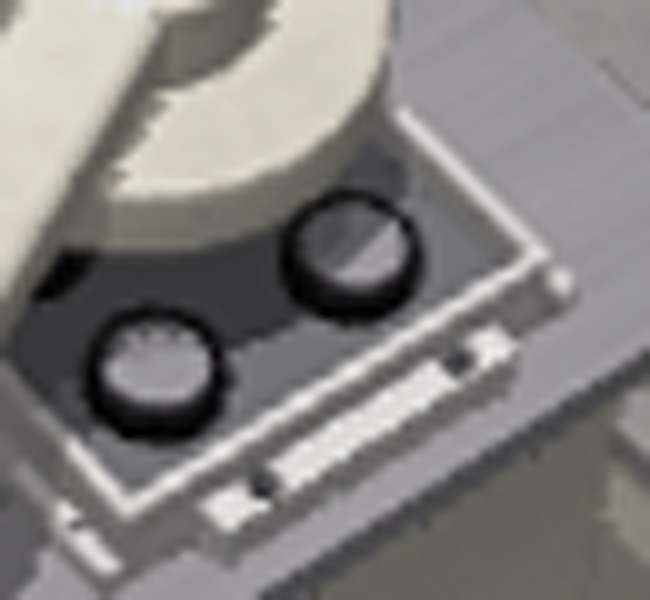

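View pics/m13.png

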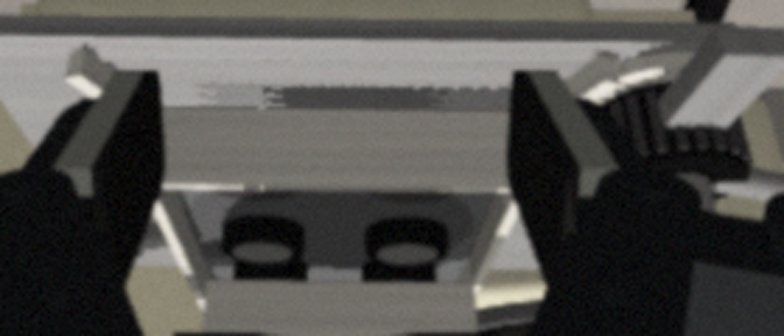

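Run:
```python
from h import *
d=cap('scene')
f=lambda c:np.array(c)/10+[335,225]
print('rim',st(onz(d,f([[127,517],[330,391],[548,257]]),.228)).tolist())
print('stop',st(onz(d,f([[205,507],[350,420],[492,335]]),.216)).tolist())
print('guide ends',st(onz(d,f([[115,570],[570,285]]),.209)).tolist())
e=cap('wrist')
g=lambda c:np.array(c)/2.8+[200,220]
print('rear wall foot',st(onz(e,g([[200,109],[350,109],[500,111]]),.2)).tolist())
print('rear rim top',st(onz(e,g([[200,188],[480,190]]),.228)).tolist())
print('stage lead edge',st(onz(e,g([[60,36],[400,39],[640,42]]),.2)).tolist())
```

```text
rim [[0.0657, 0.0862], [0.0051, 0.0862], [-0.0626, 0.0864]]
stop [[0.0437, 0.0884], [0.0004, 0.0892], [-0.0432, 0.09]]
guide ends [[0.0684, 0.0863], [-0.0725, 0.0861]]
rear wall foot [[0.0467, -0.0867], [-0.0053, -0.0877], [-0.0572, -0.0869]]
rear rim top [[0.0442, -0.0854], [-0.048, -0.0855]]
stage lead edge [[0.0831, -0.1352], [-0.0195, -0.1351], [-0.0924, -0.1341]]
```

Run:
```python
from h import *
d=cap('scene')
for x in (.04,0,-.04):
  for y in (.085,.082):
    a,b=proj(d,[w(x,y,.228),w(x,.085,.216)]);n=proj(d,[w(x+.02,y,.228)])[0]-a;n=n/np.linalg.norm(n)
    v=b-a; print(x,y,'perp px',abs(v[0]*n[1]-v[1]*n[0]).round(2))
im=cv2.cvtColor(cv2.imread('pics/scene11.png'),cv2.COLOR_BGR2GRAY).astype(np.float32)
for x in (.03,.015,0,-.015,-.03):
  a=proj(d,[w(x,.085,.222)])[0];n=proj(d,[w(x+.02,.085,.222)])[0]-a;n/=np.linalg.norm(n);m=np.array([-n[1],n[0]]);m*=np.sign(m[1])
  t=np.arange(-6,7,.5);P=(a+t[:,None]*m).astype(np.float32)
  print(x,cv2.remap(im,P[:,0].copy(),P[:,1].copy(),cv2.INTER_LINEAR).ravel().astype(int).tolist())
```

```text
0.04 0.085 perp px 2.41
0.04 0.082 perp px 3.57
0 0.085 perp px 2.37
0 0.082 perp px 3.52
-0.04 0.085 perp px 2.34
-0.04 0.082 perp px 3.47
0.03 [22, 42, 64, 93, 111, 129, 156, 187, 195, 180, 144, 110, 103, 96, 88, 81, 76, 74, 72, 70, 75, 98, 104, 102, 103, 101]
0.015 [114, 114, 113, 112, 112, 126, 151, 184, 196, 186, 148, 113, 102, 104, 126, 177, 220, 218, 217, 217, 216, 204, 163, 115, 107, 103]
0 [114, 114, 114, 112, 112, 123, 145, 177, 195, 191, 152, 120, 105, 105, 118, 166, 209, 216, 217, 217, 216, 207, 165, 123, 109, 104]
-0.015 [11, 31, 56, 82, 101, 122, 146, 174, 196, 197, 158, 123, 105, 104, 117, 163, 209, 216, 217, 219, 221, 216, 175, 131, 113, 105]
-0.03 [35, 51, 72, 97, 109, 126, 158, 189, 204, 209, 166, 128, 109, 103, 99, 92, 79, 73, 68, 79, 107, 139, 136, 122, 110, 105]
```

```bash
python3 -c "
from h import *
rep()
for P in (w(0,-.23,.35),w(-.162,-.18,.35),w(-.162,-.095,.35),w(-.162,-.095,.263)): print(P.round(3),tool(P).tolist())"
```

```text
clk 22.6 tcp stage [[-0.001  -0.2275]] z 0.2749 toolx yaw in stage -89.56 F [-0.6 -0.2  0.7] j [-0.41  0.18 -0.05  1.41  0.68 -1.69]
[ 0.554 -0.053  0.35 ] [-4.54, -0.16, -5.98]
[0.416 0.046 0.35 ] [-8.52, 16.03, -2.91]
[0.443 0.127 0.35 ] [-15.12, 16.02, 2.44]
[0.443 0.127 0.263] [-9.64, 16.09, 9.2]
```

```bash
python3 -m handwheel '[{"delta_pos":[-2.2,0,-3],"turn":0},{"delta_pos":[-4.5,1,-6],"turn":0},{"delta_pos":[-5.5,5,-5.3],"turn":0},{"delta_pos":[-6.5,9,-4.5],"turn":0},{"delta_pos":[-7.5,13,-3.7],"turn":0},{"delta_pos":[-8.5,16,-2.9],"turn":0},{"delta_pos":[-11.8,16,-0.2],"turn":0},{"delta_pos":[-15.1,16,2.4],"turn":0},{"delta_pos":[-15.1,16,2.4],"turn":0},{"delta_pos":[-15.1,16,2.4],"turn":0}]' 5 25
python3 -c "
from h import *
rep()
K=w(-.162,-.098,.268)
print(tool(w(-.162,-.095,.263)).tolist(),tool(w(-.162,-.095,.285)).tolist())
d=cap('scene','scene12');e=cap('side','side12');f=cap('wrist','wrist12')
a=cv2.imread('pics/scene12.png')[130:230,310:420];b=cv2.imread('pics/side12.png')[90:190,240:350]
print(proj(f,[K]))
cv2.imwrite('pics/m14.png',cv2.resize(np.hstack([a,b]),None,fx=3.5,fy=3.5,interpolation=cv2.INTER_CUBIC))"
```

```text
clock: 23.6
position: [0.4428, 0.1271, 0.3504]
ee_rot: [-1.489, 2.053, 0.518]
wrist_force: [0.9, -0.9, -1.3]
finger_gap: 0.59
clk 23.6 tcp stage [[-0.1626 -0.0949]] z 0.3504 toolx yaw in stage -89.37 F [ 0.9 -0.9 -1.3] j [-0.1  -0.18 -0.25  1.32  0.66 -1.3 ]
[5.51, 0.01, 6.78] [4.12, -0.0, 5.07]
[[322.31128826 143.88011329]]
```

View pics/m14.png

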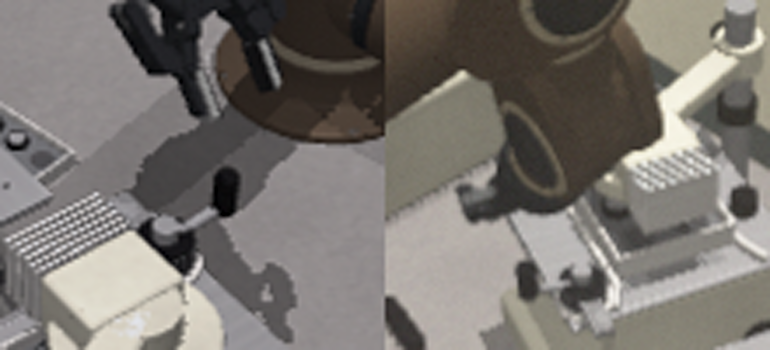

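View pics/wrist12.png

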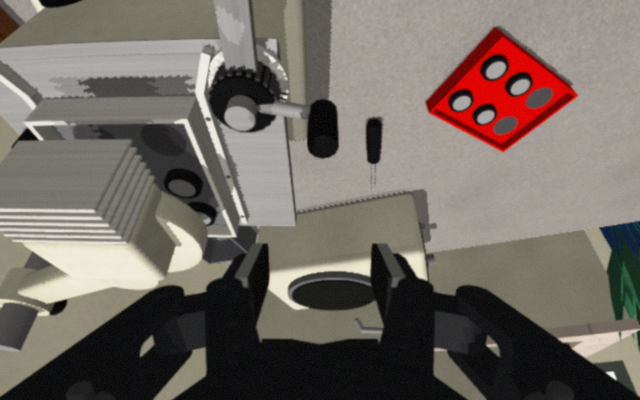

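```bash
python3 -m handwheel '[{"delta_pos":[2,0,2.5],"turn":0},{"delta_pos":[4.1,0,5.05],"turn":0},{"delta_pos":[4.8,0,5.9],"turn":0},{"delta_pos":[5.5,0,6.78],"turn":0},{"delta_pos":[5.5,0,6.78],"turn":0},{"delta_pos":[5.5,0,6.78],"turn":0}]'
python3 -c "
from h import *
rep()
d=cap('scene','scene13');f=cap('wrist','wrist13')
a=cv2.imread('pics/scene13.png')[130:230,310:420];b=cv2.imread('pics/wrist13.png')
cv2.imwrite('pics/m15.png',np.hstack([cv2.resize(a,None,fx=4,fy=4,interpolation=cv2.INTER_CUBIC),b[:,140:500]]))"
```

```text
clock: 24.35
position: [0.445, 0.1252, 0.2645]
ee_rot: [-1.484, 2.054, 0.515]
wrist_force: [0.5, -0.4, 0.3]
finger_gap: 0.589
clk 24.35 tcp stage [[-0.1599 -0.096 ]] z 0.2645 toolx yaw in stage -89.54 F [ 0.5 -0.4  0.3] j [-0.11 -0.18 -0.44  1.13  0.66 -1.3 ]
```

View pics/m15.png

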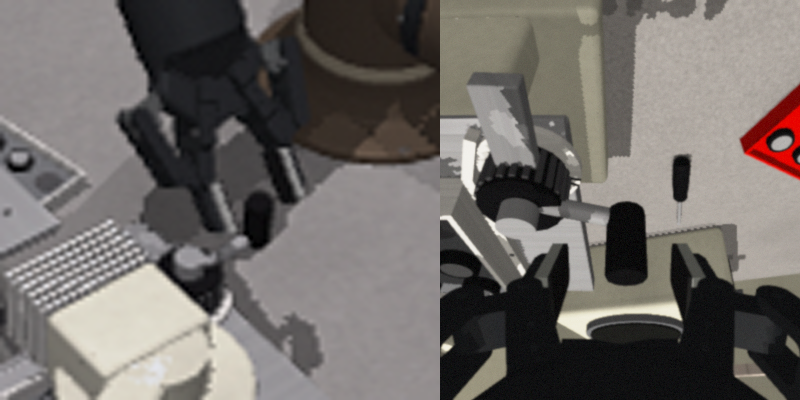

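```bash
python3 -m handwheel '[{"delta_pos":[0,0.2,0],"turn":0},{"delta_pos":[0,0.2,0],"turn":0}]'
python3 -m handwheel '[{"delta_pos":[0,0,0],"turn":0},{"delta_pos":[0,0,0],"turn":0},{"delta_pos":[0,0,0],"turn":0},{"delta_pos":[0,0,0],"turn":0},{"delta_pos":[0,0,0],"turn":0}]' 1 25
python3 -c "
from h import *
rep();s=env.sense();R=cv2.Rodrigues(np.array(s['ee_rot']))[0];p=np.array(s['position'])
print(s['finger_gap'])
import math
c=st(p)[0]
for k in range(0,94,10):
    f=math.radians(180+k)
    q=w(c[0]+.055*(1+math.cos(f)),c[1]+.055*math.sin(f),p[2]); print(k,tool(q).tolist())
for k in (90,91,92,93):
    f=math.radians(180+k);q=w(c[0]+.055*(1+math.cos(f)),c[1]+.055*math.sin(f),p[2]); print(k,tool(q).tolist())
f=cap('wrist','wrist14')"
```

```text
clock: 24.65
position: [0.4427, 0.1262, 0.2641]
ee_rot: [-1.485, 2.054, 0.515]
wrist_force: [0.0, 0.2, 0.1]
finger_gap: 0.584
clock: 25.15
position: [0.4424, 0.1263, 0.2637]
ee_rot: [-1.485, 2.055, 0.517]
wrist_force: [-3.1, 0.5, 2.9]
finger_gap: 0.223
clk 25.15 tcp stage [[-0.1627 -0.0958]] z 0.2637 toolx yaw in stage -89.56 F [-3.1  0.5  2.9] j [-0.11 -0.18 -0.44  1.13  0.66 -1.3 ]
0.2228062256241902
0 [0.0, -0.0, -0.0]
10 [0.74, -0.09, -0.6]
20 [1.46, -0.33, -1.19]
30 [2.14, -0.74, -1.73]
40 [2.75, -1.29, -2.22]
50 [3.28, -1.96, -2.65]
60 [3.72, -2.75, -2.99]
70 [4.04, -3.62, -3.24]
80 [4.23, -4.54, -3.39]
90 [4.3, -5.5, -3.43]
90 [4.3, -5.5, -3.43]
91 [4.3, -5.59, -3.43]
92 [4.3, -5.69, -3.43]
93 [4.3, -5.79, -3.43]
```

View pics/wrist14.png

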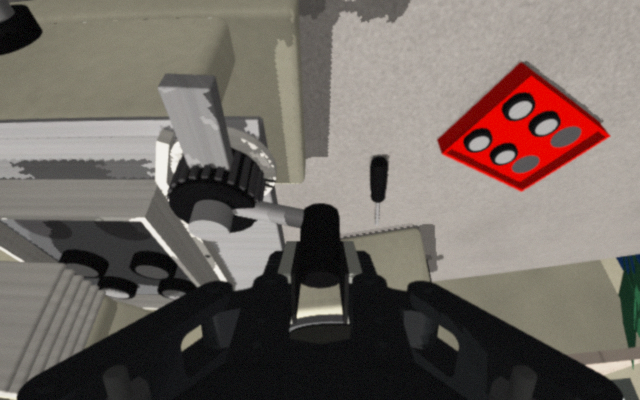

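```bash
python3 -m handwheel '[{"delta_pos":[0.37,-0.02,-0.3],"turn":0},{"delta_pos":[0.74,-0.09,-0.6],"turn":0},{"delta_pos":[1.1,-0.2,-0.9],"turn":0},{"delta_pos":[1.46,-0.33,-1.19],"turn":0},{"delta_pos":[1.8,-0.52,-1.46],"turn":0},{"delta_pos":[2.14,-0.74,-1.73],"turn":0},{"delta_pos":[2.46,-1,-1.98],"turn":0},{"delta_pos":[2.75,-1.29,-2.22],"turn":0}]'
python3 -c "
from h import *
rep();print(env.sense()['finger_gap']);f=cap('wrist','wrist15')"
```

```text
clock: 26.0
position: [0.438, 0.0909, 0.2633]
ee_rot: [-1.484, 2.058, 0.532]
wrist_force: [-35.7, 0.2, 19.1]
finger_gap: 0.218
clk 26.0 tcp stage [[-0.1556 -0.1308]] z 0.2633 toolx yaw in stage -90.01 F [-35.7   0.2  19.1] j [-0.2  -0.15 -0.41  1.22  0.68 -1.42]
0.21774771926482597
```

View pics/wrist15.png

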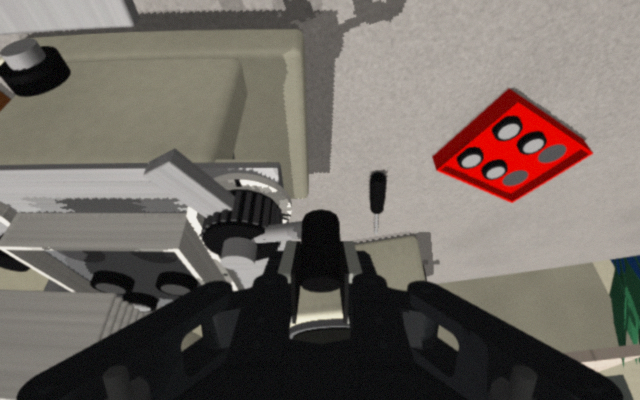

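Run:
```python
from h import *
rep()
f=cap('wrist');d=cap('scene','scene15');e=cap('side','side15')
print('post',st(onz(f,[[239,252]],.244)),'dogtip',st(onz(f,[[148,163],[173,150],[160,157]],.222)))
print(proj(f,[w(-.107,-.0975,.244)]))
s=env.sense();p=np.array(s['position']);R=cv2.Rodrigues(np.array(s['ee_rot']))[0]
print('pred knob tops',[(k,proj(f,[w(-.107+.055*np.cos(np.radians(180+k)),-.0975+.055*np.sin(np.radians(180+k)),.268)]).round(0).tolist()) for k in(20,30,40)])
a=cv2.imread('pics/scene15.png')[130:230,310:420];b=cv2.imread('pics/wrist15.png')[140:340,180:460]
cv2.imwrite('pics/m16.png',cv2.resize(a,None,fx=5,fy=5,interpolation=cv2.INTER_CUBIC))
cv2.imwrite('pics/m17.png',cv2.resize(b,None,fx=2.8,fy=2.8,interpolation=cv2.INTER_CUBIC))
```

```text
clk 26.05 tcp stage [[-0.1555 -0.1312]] z 0.2634 toolx yaw in stage -90.04 F [-34.8  -2.1  19.9] j [-0.2  -0.15 -0.41  1.22  0.68 -1.42]
post [[-0.1113 -0.1129]] dogtip [[-0.0749 -0.1596]
 [-0.09   -0.1677]
 [-0.0823 -0.1634]]
[[237.18598371 264.1772086 ]]
pred knob tops [(20, [[327.0, 293.0]]), (30, [[319.0, 286.0]]), (40, [[307.0, 280.0]])]
```

View pics/m16.png

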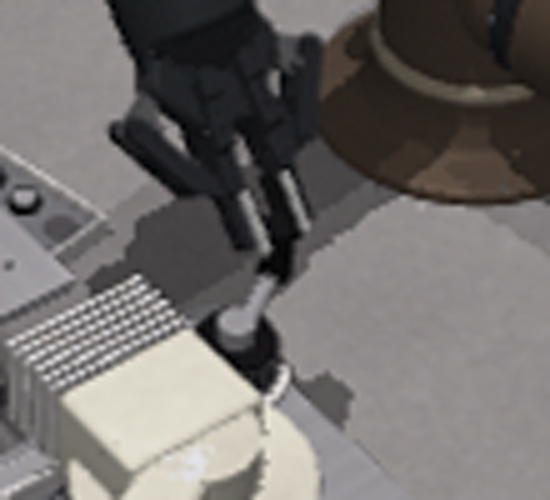

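View pics/m17.png

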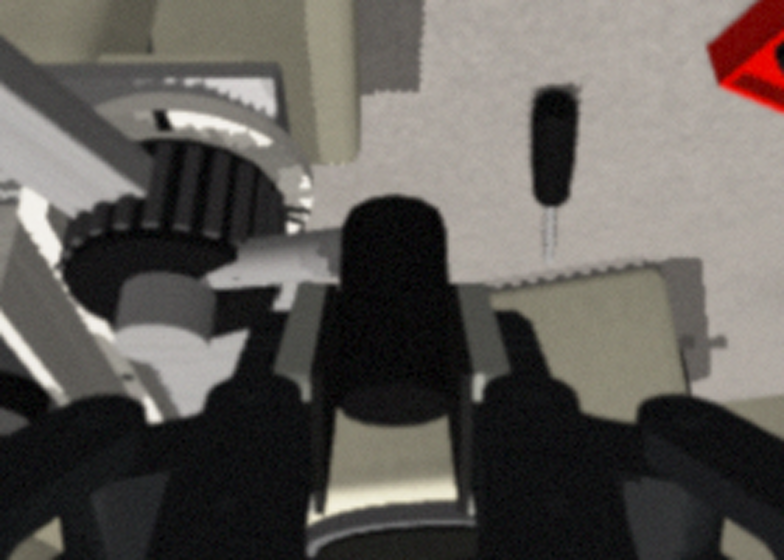

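Run:
```python
from h import *
import numpy as np
# wrist camera pose rel. tool is fixed: rebuild pose at wrist14 from current
f=cap('wrist');s=env.sense()
K,D,r,t=cal(f);Rc=cv2.Rodrigues(r)[0];Rt=cv2.Rodrigues(np.array(s['ee_rot']))[0];pt=np.array(s['position'])
def at(p,rot):
    R2=cv2.Rodrigues(np.array(rot,float))[0];g=dict(f)
    Rn=Rc@Rt@R2.T; c=-Rc.T@t; rel=Rt.T@(c-pt); c2=np.array(p)+R2@rel
    g['rvec']=cv2.Rodrigues(Rn)[0].ravel();g['tvec']=-Rn@c2;return g
for nm,p,rot,pts in(('12',[.4428,.1271,.3504],[-1.489,2.053,.518],None),('14',[.4424,.1263,.2637],[-1.485,2.055,.517],[[160,85],[212,82],[186,83],[211,212]]),('15',[.4380,.0909,.2633],[-1.484,2.058,.532],[[148,163],[173,150],[160,157],[239,261]])):
    g=at(p,rot)
    print(nm,'axis proj',proj(g,[w(-.107,-.0975,.244)]).round(0).tolist())
    if pts:
        print(' dog',st(onz(g,pts[:3],.222)).tolist(),'post',st(onz(g,pts[3:],.244)).tolist())
    for k in(0,10,20,30,40):
        fa=np.radians(180+k);print('  k',k,'knobtop',proj(g,[w(-.107+.055*np.cos(fa),-.0975+.055*np.sin(fa),.268)]).round(0).tolist(),'dogtip',proj(g,[w(-.107-.065*np.sin(fa),-.0975+.065*np.cos(fa),.222)]).round(0).tolist())
```

```text
12 axis proj [[237.0, 117.0]]
  k 0 knobtop [[321.0, 143.0]] dogtip [[220.0, -6.0]]
  k 10 knobtop [[319.0, 130.0]] dogtip [[200.0, -3.0]]
  k 20 knobtop [[315.0, 118.0]] dogtip [[182.0, 3.0]]
  k 30 knobtop [[307.0, 104.0]] dogtip [[167.0, 13.0]]
  k 40 knobtop [[296.0, 91.0]] dogtip [[156.0, 25.0]]
14 axis proj [[208.0, 232.0]]
 dog [[-0.1034, -0.1641], [-0.123, -0.165], [-0.1134, -0.1647]] post [[-0.1134, -0.1145]]
  k 0 knobtop [[319.0, 279.0]] dogtip [[171.0, 89.0]]
  k 10 knobtop [[317.0, 270.0]] dogtip [[143.0, 91.0]]
  k 20 knobtop [[311.0, 260.0]] dogtip [[119.0, 99.0]]
  k 30 knobtop [[299.0, 250.0]] dogtip [[100.0, 109.0]]
  k 40 knobtop [[283.0, 239.0]] dogtip [[88.0, 123.0]]
15 axis proj [[237.0, 264.0]]
 dog [[-0.0751, -0.1591], [-0.0901, -0.1673], [-0.0825, -0.163]] post [[-0.1092, -0.1014]]
  k 0 knobtop [[332.0, 305.0]] dogtip [[213.0, 157.0]]
  k 10 knobtop [[331.0, 299.0]] dogtip [[190.0, 159.0]]
  k 20 knobtop [[327.0, 293.0]] dogtip [[169.0, 164.0]]
  k 30 knobtop [[319.0, 286.0]] dogtip [[152.0, 171.0]]
  k 40 knobtop [[306.0, 280.0]] dogtip [[139.0, 180.0]]
```

```bash
python3 -m handwheel '[{"delta_pos":[0,0.3,0],"turn":0},{"delta_pos":[-0.3,0.6,0.24],"turn":0},{"delta_pos":[-0.6,0.6,0.5],"turn":0},{"delta_pos":[-0.6,0.6,0.5],"turn":0}]' 3 25
python3 -c "
from h import *
rep();print(env.sense()['finger_gap']);f=cap('wrist','wrist16')
import math
for k in (20,25,30,35,40,45,50,60,70,80,90): 
    a=math.radians(180+k);print(k,tool(w(-.107+.055*math.cos(a)+.004,-.0975+.055*math.sin(a)+.001,.264)).tolist(),proj(f,[w(-.107+.055*math.cos(a),-.0975+.055*math.sin(a),.268),w(-.107-.065*np.sin(a),-.0975+.065*np.cos(a),.222)]).round(0).tolist())"
```

```text
clock: 26.65
position: [0.4408, 0.098, 0.2633]
ee_rot: [-1.486, 2.054, 0.515]
wrist_force: [0.5, -0.1, -1.1]
finger_gap: 0.35
clk 26.65 tcp stage [[-0.1553 -0.1231]] z 0.2633 toolx yaw in stage -89.49 F [ 0.5 -0.1 -1.1] j [-0.18 -0.16 -0.42  1.19  0.67 -1.39]
0.3495739633035616
20 [-0.66, -0.07, 0.44] [[328.0, 287.0], [165.0, 151.0]]
25 [-0.32, -0.25, 0.16] [[324.0, 283.0], [156.0, 154.0]]
30 [0.01, -0.47, -0.11] [[319.0, 280.0], [147.0, 158.0]]
35 [0.33, -0.73, -0.36] [[313.0, 276.0], [141.0, 163.0]]
40 [0.63, -1.02, -0.6] [[306.0, 272.0], [135.0, 168.0]]
45 [0.91, -1.34, -0.82] [[298.0, 269.0], [130.0, 173.0]]
50 [1.16, -1.7, -1.02] [[289.0, 265.0], [127.0, 179.0]]
60 [1.59, -2.48, -1.36] [[268.0, 259.0], [124.0, 190.0]]
70 [1.91, -3.35, -1.61] [[244.0, 254.0], [125.0, 202.0]]
80 [2.11, -4.27, -1.76] [[218.0, 251.0], [129.0, 213.0]]
90 [2.18, -5.23, -1.81] [[192.0, 249.0], [137.0, 223.0]]
```

View pics/wrist16.png

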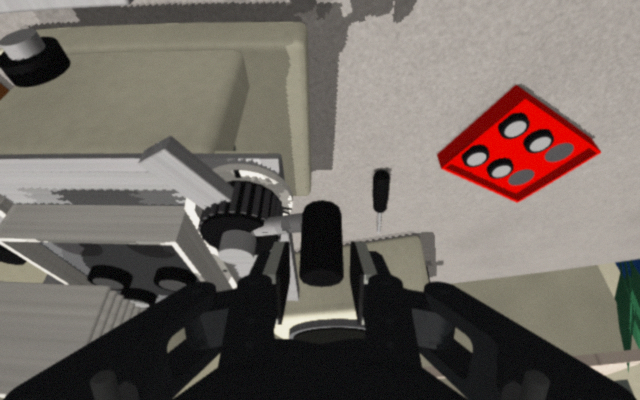

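```bash
python3 -m handwheel '[{"delta_pos":[0.01,-0.47,-0.11],"turn":0},{"delta_pos":[0.33,-0.73,-0.36],"turn":0},{"delta_pos":[0.63,-1.02,-0.6],"turn":0},{"delta_pos":[0.91,-1.34,-0.82],"turn":0},{"delta_pos":[1.16,-1.7,-1.02],"turn":0},{"delta_pos":[1.38,-2.08,-1.2],"turn":0},{"delta_pos":[1.59,-2.48,-1.36],"turn":0},{"delta_pos":[1.59,-2.48,-1.36],"turn":0}]'
python3 -c "
from h import *
rep();print(env.sense()['finger_gap']);f=cap('wrist','wrist17')
import math
for k in (40,50,60,65,70,75,80,85,90): 
    a=math.radians(180+k);print(k,tool(w(-.107+.055*math.cos(a)+.004,-.0975+.055*math.sin(a)+.001,.264)).tolist(),proj(f,[w(-.107+.055*math.cos(a),-.0975+.055*math.sin(a),.268),w(-.107-.065*np.sin(a),-.0975+.065*np.cos(a),.222)]).round(0).tolist())"
```

```text
clock: 27.5
position: [0.4572, 0.0695, 0.2635]
ee_rot: [-1.484, 2.057, 0.517]
wrist_force: [-2.7, -1.1, -0.5]
finger_gap: 0.354
clk 27.5 tcp stage [[-0.1306 -0.145 ]] z 0.2635 toolx yaw in stage -89.69 F [-2.7 -1.1 -0.5] j [-0.24 -0.11 -0.37  1.23  0.68 -1.46]
0.35376196625758916
40 [-1.04, 1.45, 0.77] [[359.0, 291.0], [199.0, 196.0]]
50 [-0.51, 0.77, 0.35] [[346.0, 286.0], [189.0, 205.0]]
60 [-0.08, -0.02, 0.01] [[329.0, 281.0], [183.0, 214.0]]
65 [0.09, -0.44, -0.13] [[320.0, 279.0], [182.0, 219.0]]
70 [0.24, -0.88, -0.24] [[310.0, 277.0], [182.0, 224.0]]
75 [0.35, -1.34, -0.33] [[299.0, 276.0], [182.0, 228.0]]
80 [0.44, -1.81, -0.39] [[288.0, 275.0], [183.0, 233.0]]
85 [0.49, -2.29, -0.43] [[277.0, 274.0], [185.0, 237.0]]
90 [0.51, -2.77, -0.44] [[266.0, 274.0], [188.0, 242.0]]
```

View pics/wrist17.png

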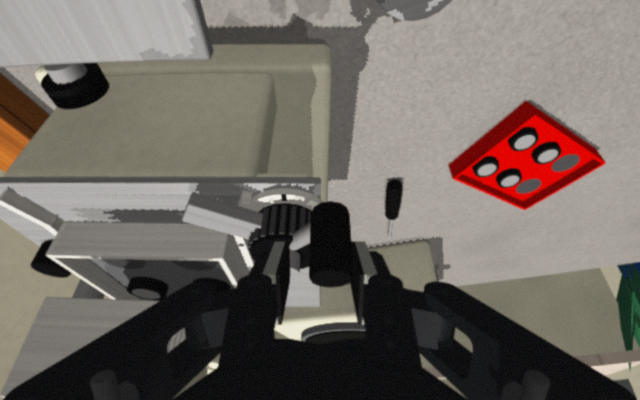

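```bash
python3 -m handwheel '[{"delta_pos":[0.09,-0.44,-0.13],"turn":0},{"delta_pos":[0.24,-0.88,-0.24],"turn":0},{"delta_pos":[0.35,-1.34,-0.33],"turn":0},{"delta_pos":[0.44,-1.81,-0.39],"turn":0},{"delta_pos":[0.49,-2.29,-0.43],"turn":0},{"delta_pos":[0.51,-2.7,-0.44],"turn":0},{"delta_pos":[0.51,-2.7,-0.44],"turn":0}]'
python3 -c "
from h import *
rep();print(env.sense()['finger_gap']);f=cap('wrist','wrist18')
import math
for k in (70,75,80,85,90,92): 
    a=math.radians(180+k);print(k,proj(f,[w(-.107+.055*math.cos(a),-.0975+.055*math.sin(a),.268),w(-.107-.065*np.sin(a),-.0975+.065*np.cos(a),.222)]).round(0).tolist())"
```

```text
clock: 28.25
position: [0.4817, 0.055, 0.2646]
ee_rot: [-1.485, 2.054, 0.516]
wrist_force: [-0.0, -0.2, -0.2]
finger_gap: 0.345
clk 28.25 tcp stage [[-0.1028 -0.151 ]] z 0.2646 toolx yaw in stage -89.53 F [-0.  -0.2 -0.2] j [-0.26 -0.05 -0.32  1.24  0.68 -1.49]
0.3448664384106995
70 [[371.0, 280.0], [230.0, 227.0]]
75 [[361.0, 279.0], [229.0, 232.0]]
80 [[351.0, 278.0], [229.0, 236.0]]
85 [[341.0, 278.0], [230.0, 240.0]]
90 [[330.0, 277.0], [232.0, 244.0]]
92 [[326.0, 277.0], [232.0, 246.0]]
```

View pics/wrist18.png

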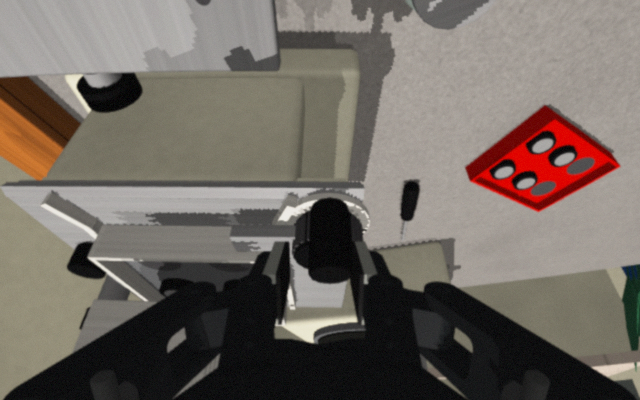

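Run:
```python
from h import *
f=cap('wrist');cv2.imwrite('pics/z1.png',cv2.resize(cv2.cvtColor(f['image'],cv2.COLOR_RGB2BGR)[160:300,200:400],None,fx=4,fy=4,interpolation=cv2.INTER_CUBIC))
d=cap('side','side18');cv2.imwrite('pics/z2.png',cv2.resize(cv2.imread('pics/side18.png')[110:200,250:370],None,fx=6,fy=6,interpolation=cv2.INTER_CUBIC))
```

```text
(no output)
```

View pics/z1.png

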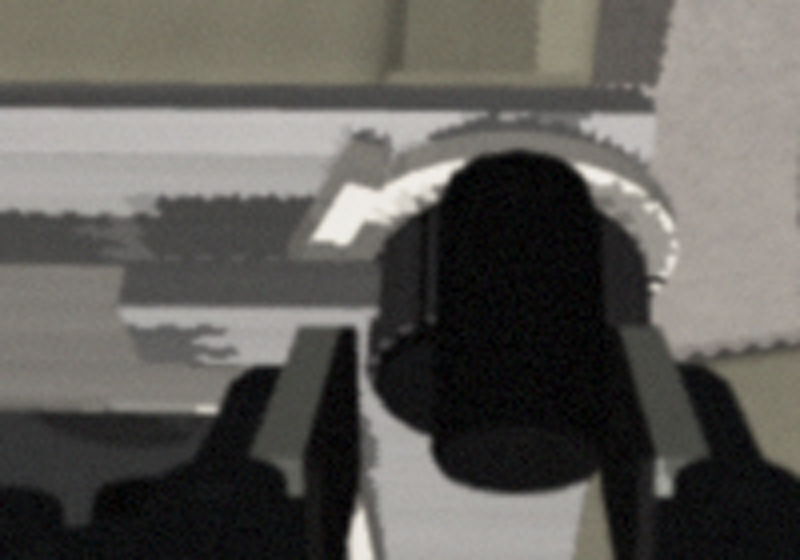

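View pics/z2.png

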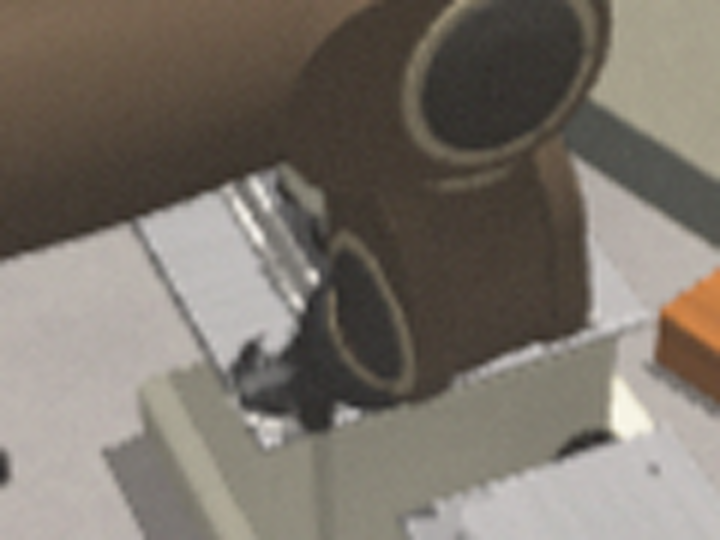

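Run:
```python
from h import *
f=cap('wrist')
g=lambda c:np.array(c)/4+[200,160]
def ang(P): v=P[-1]-P[0]; v=v if v[0]>0 else -v; return np.degrees(np.arctan2(v[1],v[0]))
for n,c,z in(('dog rear top',[[122,306],[350,304]],.222),('dog rear bottom',[[122,264],[370,262]],.212),('tray wall foot',[[5,264],[112,264]],.2),('rim',[[5,405],[210,411]],.228),('stage edge',[[5,107],[330,109],[640,112]],.2)):
    P=st(onz(f,g(c),z));print(n,P.tolist(),round(ang(P),2))
```

```text
dog rear top [[-0.0444, -0.1081], [-0.0818, -0.1096]] 2.3
dog rear bottom [[-0.0419, -0.105], [-0.0842, -0.1064]] 1.9
tray wall foot [[-0.0127, -0.0853], [-0.0333, -0.0857]] 1.11
rim [[-0.0184, -0.0829], [-0.055, -0.0817]] -1.88
stage edge [[-0.0274, -0.1323], [-0.079, -0.1323], [-0.1277, -0.1322]] -0.06
```

```bash
python3 -m handwheel '[{"delta_pos":[0,-0.1,0],"turn":0},{"delta_pos":[0,-0.1,0],"turn":0}]'; python3 -c "
from h import *
rep()"
python3 -m handwheel '[{"delta_pos":[0,-0.1,0],"turn":0},{"delta_pos":[0,-0.1,0],"turn":0}]'; python3 -c "
from h import *
rep()"
```

```text
clock: 28.65
position: [0.4818, 0.0549, 0.2647]
ee_rot: [-1.485, 2.055, 0.516]
wrist_force: [0.0, 0.3, -0.6]
finger_gap: 0.35
clk 28.65 tcp stage [[-0.1027 -0.151 ]] z 0.2647 toolx yaw in stage -89.54 F [ 0.   0.3 -0.6] j [-0.26 -0.05 -0.32  1.24  0.68 -1.49]
clock: 28.85
position: [0.4826, 0.0546, 0.2646]
ee_rot: [-1.485, 2.055, 0.516]
wrist_force: [-1.7, -0.1, 0.4]
finger_gap: 0.351
clk 28.85 tcp stage [[-0.1018 -0.1511]] z 0.2646 toolx yaw in stage -89.57 F [-1.7 -0.1  0.4] j [-0.26 -0.05 -0.32  1.24  0.68 -1.49]
```

```bash
python3 -m handwheel '[{"delta_pos":[0,-0.1,0],"turn":0},{"delta_pos":[0,-0.1,0],"turn":0}]'; python3 -c "
from h import *
rep()
f=cap('wrist');cv2.imwrite('pics/z3.png',cv2.resize(cv2.cvtColor(f['image'],cv2.COLOR_RGB2BGR)[160:300,200:400],None,fx=4,fy=4,interpolation=cv2.INTER_CUBIC))"
```

```text
clock: 29.05
position: [0.4836, 0.0542, 0.2645]
ee_rot: [-1.485, 2.055, 0.516]
wrist_force: [-0.7, 0.2, 0.9]
finger_gap: 0.354
clk 29.05 tcp stage [[-0.1008 -0.1511]] z 0.2645 toolx yaw in stage -89.58 F [-0.7  0.2  0.9] j [-0.26 -0.05 -0.32  1.24  0.68 -1.49]
```

View pics/z3.png

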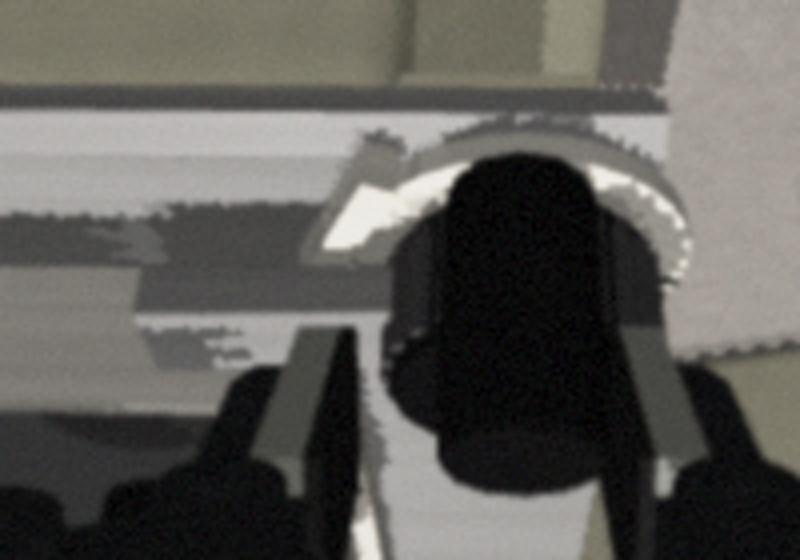

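Run:
```python
from h import *
f=cap('wrist')
g=lambda c:np.array(c)/4+[200,160]
im=cv2.cvtColor(f['image'],cv2.COLOR_RGB2GRAY).astype(np.float32)
# subpixel edge of dog rear top edge (dark->bright) along columns, and bottom
P=[]
for u in range(238,290,3):
    col=im[232:246,u]; i=int(np.argmax(np.diff(col))); 
    dd=np.diff(col)[max(0,i-1):i+2]; P.append([u,232+max(0,i-1)+.5+(dd*np.arange(len(dd))).sum()/dd.sum()])
P=np.array(P);Q=st(onz(f,P,.222));print(P.round(1).tolist());c=np.polyfit(Q[:,0],Q[:,1],1);print('dog edge deg',np.degrees(np.arctan(c[0])),'y at -.065',np.polyval(c,-.065))
P=[]
for u in range(205,360,6):
    col=im[180:194,u]; i=int(np.argmax(np.diff(col))); P.append([u,180.5+i])
Q=st(onz(f,P,.2));c=np.polyfit(Q[:,0],Q[:,1],1);print('stage edge deg',np.degrees(np.arctan(c[0])))
P=[]
for u in range(202,234,2):
    col=im[222:232,u]; i=int(np.argmax(np.diff(col)));P.append([u,222.5+i])
Q=st(onz(f,P,.2));c=np.polyfit(Q[:,0],Q[:,1],1);print('wallfoot',np.degrees(np.arctan(c[0])),Q.mean(0))
```

```text
[[238.0, 238.2], [241.0, 238.2], [244.0, 237.8], [247.0, 238.1], [250.0, 238.2], [253.0, 237.7], [256.0, 237.7], [259.0, 237.6], [262.0, 237.7], [265.0, 237.7], [268.0, 237.6], [271.0, 237.6], [274.0, 237.7], [277.0, 237.7], [280.0, 237.6], [283.0, 237.6], [286.0, 237.6], [289.0, 237.5]]
dog edge deg 2.3658270526293674 y at -.065 -0.1075646798674998
stage edge deg -0.2946453622815335
wallfoot 0.2651842726565704 [-0.0222625 -0.085625 ]
```

```bash
python3 -m handwheel '[{"delta_pos":[0,0.4,0],"turn":0},{"delta_pos":[-1.3,0.4,-1.55],"turn":0},{"delta_pos":[-2.6,0.4,-3.1],"turn":0},{"delta_pos":[-5,0.4,-6.2],"turn":0},{"delta_pos":[-3,0.4,-10],"turn":0},{"delta_pos":[0,1,-14],"turn":0},{"delta_pos":[0,1,-17],"turn":0},{"delta_pos":[0,1,-17],"turn":0},{"delta_pos":[0,1,-17],"turn":0}]'; python3 -c "
from h import *
rep()
f=cap('wrist','wrist20');cap('scene','scene20');cap('side','side20')
a=cv2.imread('pics/scene20.png')[150:290,230:420];b=cv2.imread('pics/side20.png')[90:230,240:430]
cv2.imwrite('pics/m20.png',cv2.resize(np.hstack([a,b]),None,fx=2.1,fy=2.1,interpolation=cv2.INTER_CUBIC))"
```

```text
clock: 30.05
position: [0.4396, -0.0444, 0.3965]
ee_rot: [-1.484, 2.055, 0.514]
wrist_force: [-0.2, -0.3, 0.6]
finger_gap: 0.348
clk 30.05 tcp stage [[-0.1112 -0.2586]] z 0.3965 toolx yaw in stage -89.59 F [-0.2 -0.3  0.6] j [-0.51  0.01  0.03  1.72  0.67 -1.81]
```

View pics/m20.png

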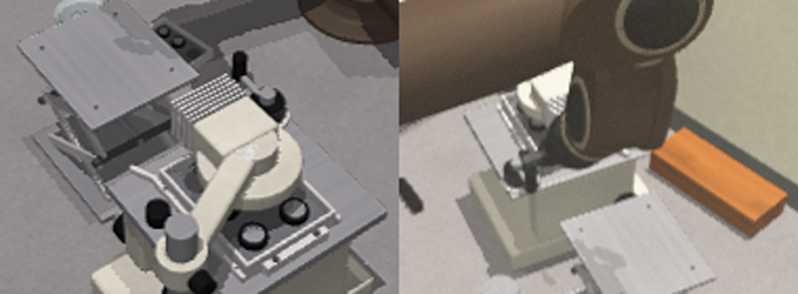

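View pics/wrist20.png

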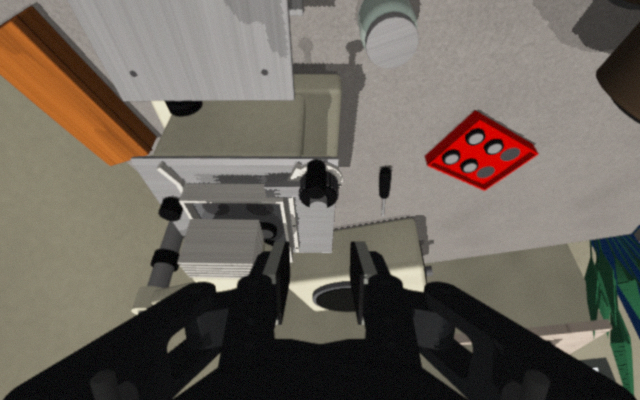

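Run:
```python
from h import *
a=cv2.imread('pics/scene20.png')[165:215,325:385]
cv2.imwrite('pics/z5.png',cv2.resize(a,None,fx=12,fy=12,interpolation=cv2.INTER_CUBIC))
f=cap('scene')
im=cv2.imread('pics/scene20.png')[:,:,0].astype(np.float32)
for x in (.015,0,-.015):
  p=proj(f,[w(x,.085,.222)])[0];n=proj(f,[w(x+.02,.085,.222)])[0]-p;n/=np.linalg.norm(n);m=np.array([-n[1],n[0]]);m*=np.sign(m[1])
  t=np.arange(-4,4,.5);P=(p+t[:,None]*m).astype(np.float32)
  print(cv2.remap(im,P[:,0].copy(),P[:,1].copy(),cv2.INTER_LINEAR).ravel().astype(int).tolist())
for k in(86,88,90,92): 
  r=np.radians(180+k);print(k,((proj(f,[w(-.107+.055*np.cos(r),-.0975+.055*np.sin(r),.268)])-[325,165])*12).round(0),((proj(f,[w(-.107,-.0975,.244)])-[325,165])*12).round(0))
```

```text
[114, 127, 151, 181, 192, 182, 145, 111, 100, 101, 124, 174, 217, 213, 211, 211]
[113, 123, 144, 174, 191, 187, 148, 117, 102, 102, 115, 161, 202, 209, 211, 212]
[102, 122, 145, 171, 191, 192, 154, 120, 102, 101, 113, 158, 203, 210, 211, 213]
86 [[242. 123.]] [[378. 349.]]
88 [[235. 126.]] [[378. 349.]]
90 [[228. 129.]] [[378. 349.]]
92 [[221. 133.]] [[378. 349.]]
```

View pics/z5.png

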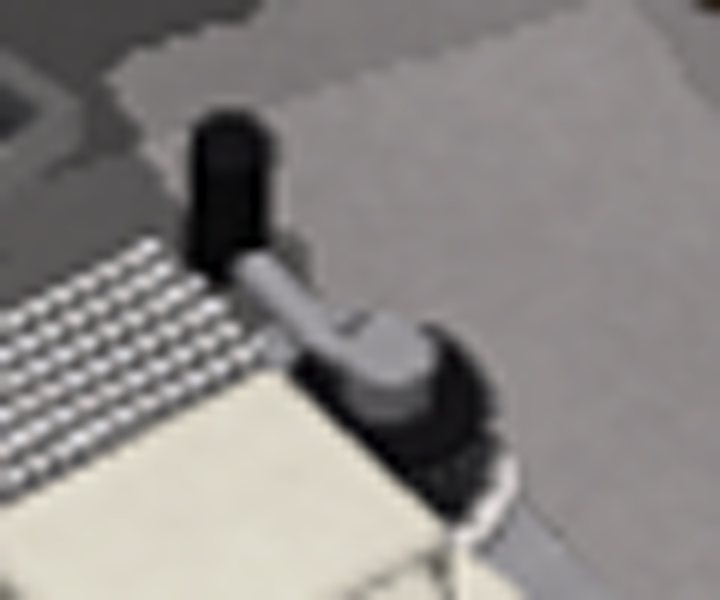

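```bash
python3 -c "
from h import *
rep();print(env.job_done())"
```

```text
clk 30.25 tcp stage [[-0.1123 -0.2574]] z 0.3959 toolx yaw in stage -89.51 F [-0.2  0.5 -0.2] j [-0.5   0.01  0.03  1.72  0.67 -1.81]
the job is handed in; nothing more can be done
None
```

I handed the job in at about 30 s on the clock. The tray is against the end stop and the lock collar is at its locked mark.

**What I did**
- **Crossing the gap:** I slid the tray across with both open fingers low on its rear wall. It went between the guides.
- **Leaning the tool:** the moves cannot tilt the tool, so I drove a wrist joint to its range limit until the tool leaned about 39° over the gap. I used that lean to push the tray the last 55 mm or so under the lamp house.
- **Turning the collar:** I turned the collar with the jaws around its grip, then backed off clear of everything.

**Last checks**
- **Tray home:** the push stopped dead at about 38 N, with the rear wall where it should be. In the scene picture, the spacing between the tray's rim and the stop matched zero gap evenly. It had not changed after the collar was turned.
- **Collar locked:** the scene view puts the lever at about 91°, where 90° is the locked mark. The edge of the dog in the wrist view reads 2 to 2.5° past the mark, which is near the end of travel. I felt no end-stop force. The dog stands behind the rear wall with its tip where expected.

**What did not go to plan**
- **First pinch of the lever:** it slipped and built up about 40 N at the wrist before I let go. I then turned it with loosely caged jaws at 1 to 3 N.
- **Lamp head:** I saw no sign of contact, but there was no direct contact check. The gripper passed within roughly a centimetre of the lamp house, by calculation.
- **Other things on the bench and stage:** they looked unmoved in the pictures, but I did not measure their positions afterwards.

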